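# Prop open the carver's tool chest

### The arm

A 6-joint arm with a two-finger parallel gripper is mounted at the origin on the work surface. World frame = base frame: x ahead of the robot, y to its left, z up, the work surface at z = 0. Lengths are in m, angles in rad, forces in N, time in s.
With the tool pointing down it reaches from about 0.35 to 1 m from the base axis. Payload 7.1 kg.
Tool frame: the origin (TCP) lies midway between the tips of the shut fingers; the grasp point (between the pads) lies 19 mm behind it (ctrl.hold_point_z is the x of the grasp point in the tool frame, in m); x points along the fingers, y is the direction in which the jaws open and shut, and the axes are right-handed (so a half turn about x gives the same grasp; the last joint's range is limited). The gripper opens to 85 mm and grips with 20 to 120 N. Pads are 22 mm wide; open, the fingers measure 114 mm over their backs; the gripper's body (76 mm by 85 mm) begins 54 mm behind the grasp point. The pads swing forward as they close: fully open they stand 13 mm farther back than shut.
Start: joints at [1.093, 0.423, 1.63, -0, 1.089, -0.019], TCP at [0.277, 0.56, 0.231] pointing down, gripper open.
Joint ranges: [-3, 3], [-0.9, 2.11], [0.09, 2.58], [-1.31, 4.45], [0.11, 2.69], [-2.54, 2.54]. Speed limits (rad/s): [2.39, 2.39, 3.01, 3.14, 3.14, 3.14].

### API

Orientations are given as a unit quaternion [x, y, z, w].
In Python, from rig import ctrl, eyes, ticket, models gives the robot as it stands.
- The arm moves only by the tool play_rows, never from a script. Its argument "rows" is a list of rows, each a list of 7 numbers: the shift along the tool's x, y, z in mm, then the turn, a rotation vector about the tool's x, y, z in degrees, then the opening, from 0 (shut) to 1 (fully open). In form: [[tx, ty, tz, ax, ay, az, jaw], ...]. A call has 1 to 10 rows; each row shifts and turns the commanded pose from where the row before left it, along the tool's axes as they then stand; what a row does not reach is not made up. A row lasts 1/10 s, in which the tool goes at most 50 mm and 8.59 degrees, less where a joint would pass 70% of its speed; a pose out of reach is approached as far as the arm can. A call is refused whole if a number of a shift passes 50 or a number of a turn 8.59, either way. A call with a gripper value outside its range is refused whole. The fingers move at their own pace and stop on an object; the grip force is fixed at half the most. Time passes only in rows, so rows that do not move let the fingers close. It gives the time, the measured TCP pose, the force and the opening at its end, in the units of the state.
- ctrl.read_state(): the state, without advancing time (a new reading comes with each control period).
- eyes.get_image(name): name is "scene" or "top"; returns (picture, depth): 480x640x3 uint8, red, green, blue; 480x640 float32, m along the optical axis (not along the pixel's ray), 0 where there is no reading.
- eyes.camera_model(name): a dict with "fx", "fy", "cx", "cy" (pixels), "pose" (4x4, takes a point from camera to world coordinates). Camera axes: x right, y down, z forward; pixel columns grow to the right and rows downward; lengths in m; the calibration is good to about 2 mm. A picture is of the moment at which its call begins. camera_model takes no time and is no camera call.
- ticket.close_job(): hands the job in, once; it reports no verdict.
Trained networks look in the newest picture that a camera, given by its name, has taken for a name from the list of things; names that differ only in an ending like _2 or _b are one class to them, and where a whole thing is asked for, a point or a joint stands for the part that bears it (a point fixed in the world has none). Each returns a list of dicts, best first, with "conf" (0 to 1); they miss things now and then, are a little off and sometimes report something else, mostly with a low value. They report only what shows in the picture. A call takes as long as a camera call.
- models.outline_of(camera, label): "pixels" (480x640 bool, what is visible of it) and "centre" ([column, row] in pixels, amid what is visible of it).
The state is a dict: "t": time; "qpos": joint angles; "qvel": joint speeds; "joint_torque": joint torques, N m; "tool_pos": TCP position; "tool_rot": TCP orientation; "contact_force": force on the tool from outside, world axes, zero at the start; "wrist_torque": the same for the moment, N m; "opening": finger opening in m.
Only numpy, scipy, OpenCV 4.12 (cv2) and the standard library are available. Lean on these libraries where they do the work, as an engineer would, in place of code of your own. Each camera call takes 0.05 s, during which the arm holds its last target. There are 200 camera calls.

### The job

Prop open the carver's tool chest: take the steel prop rod by its wooden grip, lift the lid with it, swing its foot down onto the wooden bar on the chest's end and feel along the bar for the holding hole until the foot drops in and stands on the bottom. Let the lid's weight down onto the rod and let go. Do not force the foot against the bar, do not let the lid fall, and leave the vase, mallet and glue bottle as they stand.

Things in the scene. Friction and masses are not known exactly. Their poses are not given: they have to be found in the camera images.
- chest: wooden tool chest, fixed, 280 x 280 mm, box 140 mm high, 12 mm lid on top. Origin: centre of its underside on the bench; z up; x points from the end with the prop rod (near the robot) to the far end. The lid's hinge line runs along x at y = +140 mm, z = 140 mm (the lid's underside); its free edge is at the -y side.
- lid (a joint): lid angle in rad, 0 shut, grows as the free edge (-y) rises; at most 1.4. The lid weighs about 0.35 to 0.55 kg and falls shut if let go. It stands at about 0.69 when propped.
- rod (a joint): angle of the prop rod at its pivot, rad, 0 at its stop: there the rod runs from the pivot towards the hinge side (+y), 0.42 rad below the lid's plane, and lifting it lifts the lid. Grows to 1.8 as the foot swings down away from the lid: slope below level = lid + 0.42 + rod (1.57: foot straight under the pivot). Stiff pivot (0.15 N m): the rod stays where put.
- grip (a point): centre of the turned wooden grip on the rod, 16 mm thick, 50 mm long, along the rod. It lies 60 mm from the pivot. The rod moves in a plane parallel to the chest's end, 50 mm out from it (chest x = -190 mm), with free space between for a finger. A firm hold that turns with the rod guides it best.
- pivot (a point): the rod's pivot, on a stub that stands out of the lid's end, in the rod's plane: 230 mm from the hinge line and 6 mm above the lid's underside.
- foot (a point): lower tip of the prop rod, a 7 mm steel rod with a round end; the tip is 240 mm from the pivot, 180 mm beyond the grip's centre. It belongs in the hole of the bar (see ledge), where it drops about 13 mm as it enters; the rod then stands within 0.15 rad of upright.
- ledge: steel bracket on the chest's end with a wooden bar on it, 34 mm wide, 110 mm long (y). Origin: 75 mm below the hinge line, at the height of the bar's top, in the rod's plane, 162 mm from the hinge line to the free edge; axes as the chest's. Hole mid-bar, 10 mm wide, 13 mm deep, closed below. The bar is clamped in slots: its hole is up to 24 mm to either side of the origin along y; find it.
- vase: dark round vase, 104 mm high, 104 mm wide, loose, on the free-edge side of the chest; leave it. Origin: centre of its foot.
- mallet: carver's mallet standing on its head, 70 mm wide, 180 mm high with its handle up, loose, on the hinge side; leave it. Origin: centre of its underside.
- glue: white glue bottle, 56 mm wide, 150 mm high, loose, on the hinge side; leave it. Origin: centre of its underside.

How it is judged:
By the outcome, as a careful person would: the job done as asked, in the order asked, and still so for the second after the job is handed in, with the robot touching nothing.
It also fails if it takes over 72 s, if anything falls off the work surface, if the arm or the gripper's body presses on something with over 40 N, if the wrist force passes 120 N, or if a joint passes its speed limit or range.

## Working session

There is one attempt and no reset: what is moved stays moved. The work goes in short steps, Python scripts to look and compute and a tool call to move; the robot and the scene stay as the last step left them, time stands still between calls to the robot, and variables do not carry over. Pictures are saved under pics/ and viewed, about 8 in all and at most 12, crops included, and the job is handed in when it is done.

Besides the shell and the picture viewer there is one more tool, called after ">>>" as name(argument=value, ...) on one line, values as JSON. play_rows: Moves the arm, as the interface text tells. Its arguments: {"type":"object","properties":{"rows":{"type":"array"}},"required":["rows"]}

```bash
ls; mkdir -p pics
cat > h.py <<'E'
import numpy as np, cv2
from scipy.spatial.transform import Rotation as R
from rig import ctrl, eyes, ticket, models
def cloud(n,d):
    m=eyes.camera_model(n); v,u=np.mgrid[:480,:640]
    p=np.stack([(u-m['cx'])/m['fx']*d,(v-m['cy'])/m['fy']*d,d],-1)
    T=np.array(m['pose']); return p@T[:3,:3].T+T[:3,3]
def proj(n,P):
    m=eyes.camera_model(n); T=np.array(m['pose']); c=(np.asarray(P)-T[:3,3])@T[:3,:3]
    return np.stack([c[...,0]/c[...,2]*m['fx']+m['cx'],c[...,1]/c[...,2]*m['fy']+m['cy']],-1)
E
python3 - <<'E'
from h import *
s=ctrl.read_state(); print({k:np.round(v,3).tolist() for k,v in s.items()}, ctrl.hold_point_z)
for n in ['scene','top']:
    im,d=eyes.get_image(n); np.savez(f'pics/{n}0.npz',im=im,d=d)
    cv2.imwrite(f'pics/{n}0.png',im[...,::-1]); C=cloud(n,d)
    print(n,np.round(eyes.camera_model(n)['pose'],3).tolist(),eyes.camera_model(n)['fx'])
    for l in ['chest','lid','rod','grip','ledge','vase','mallet','glue']:
        for o in models.outline_of(n,l)[:2]:
            m=o['pixels']&(d>0); P=C[m]
            if len(P): print(l,round(o['conf'],2),np.round(o['centre']).tolist(),m.sum(),np.round(np.percentile(P,[2,50,98],axis=0),3).tolist())
E
```

```text
pics
{'t': 0.0, 'qpos': [1.093, 0.424, 1.631, 0.0, 1.089, -0.019], 'qvel': [0.001, 0.001, 0.001, 0.001, -0.0, -0.001], 'joint_torque': [-0.002, -55.739, -28.174, -0.0, 0.007, 0.0], 'tool_pos': [0.276, 0.56, 0.231], 'tool_rot': [0.16, 0.689, -0.161, 0.688], 'contact_force': [-0.658, 0.838, -0.051], 'wrist_torque': [0.022, 0.038, -0.011], 'opening': 0.085} -0.0187
scene [[-0.259, 0.629, -0.733, 1.391], [0.966, 0.157, -0.207, 0.18], [-0.014, -0.762, -0.648, 0.744], [0.0, 0.0, 0.0, 1.0]] 568.0028757763391
chest 0.58 [335.0, 295.0] 37636 [[0.623, -0.096, 0.011], [0.846, 0.051, 0.153], [0.908, 0.184, 0.158]]
lid 0.72 [341.0, 272.0] 25510 [[0.6, -0.095, 0.145], [0.788, 0.049, 0.154], [0.903, 0.182, 0.159]]
rod 0.73 [343.0, 194.0] 209 [[0.558, -0.034, 0.119], [0.572, 0.006, 0.132], [0.578, 0.033, 0.155]]
grip 0.5 [347.0, 194.0] 235 [[0.408, -0.038, 0.002], [0.572, 0.005, 0.132], [0.578, 0.034, 0.156]]
grip 0.41 [510.0, 254.0] 2298 [[0.574, 0.276, 0.009], [0.604, 0.305, 0.081], [0.625, 0.336, 0.182]]
ledge 0.51 [348.0, 196.0] 171 [[0.565, -0.007, 0.119], [0.573, 0.014, 0.129], [0.578, 0.037, 
[... 757 characters left out ...]

lid 0.94 [302.0, 193.0] 22048 [[0.577, -0.096, 0.136], [0.755, 0.041, 0.152], [0.897, 0.183, 0.157]]
rod 0.93 [305.0, 282.0] 486 [[0.562, -0.039, 0.047], [0.573, 0.037, 0.116], [0.58, 0.174, 0.153]]
grip 0.86 [300.0, 285.0] 413 [[0.562, -0.038, -0.003], [0.573, 0.041, 0.114], [0.581, 0.173, 0.153]]
ledge 0.69 [298.0, 276.0] 1753 [[0.554, -0.031, 0.042], [0.593, 0.047, 0.048], [0.621, 0.109, 0.067]]
vase 0.76 [432.0, 235.0] 1878 [[0.621, -0.276, 0.064], [0.666, -0.23, 0.092], [0.711, -0.188, 0.105]]
mallet 0.78 [173.0, 276.0] 958 [[0.564, 0.275, 0.05], [0.592, 0.298, 0.079], [0.624, 0.328, 0.18]]
glue 0.83 [194.0, 197.0] 832 [[0.736, 0.243, -0.0], [0.756, 0.26, 0.099], [0.789, 0.297, 0.152]]
```

```bash
python3 -c "
import cv2,numpy as np
a=cv2.imread('pics/scene0.png');b=cv2.imread('pics/top0.png')
cv2.imwrite('pics/both.png',cv2.resize(np.vstack([a,b]),(450,600)) if 0 else a)"
```

```text
(no output)
```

View pics/scene0.png

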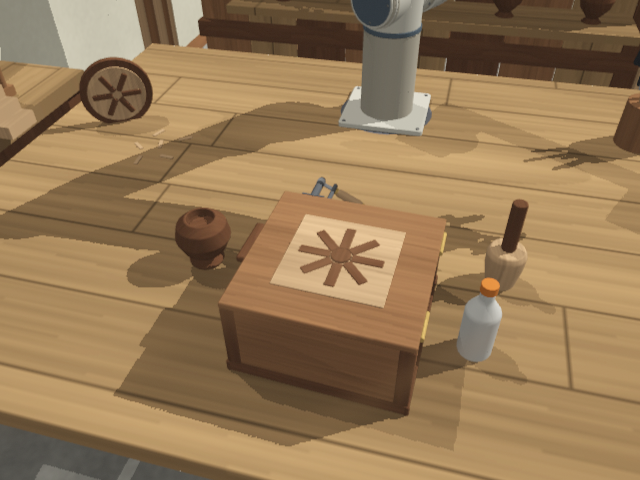

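View pics/top0.png

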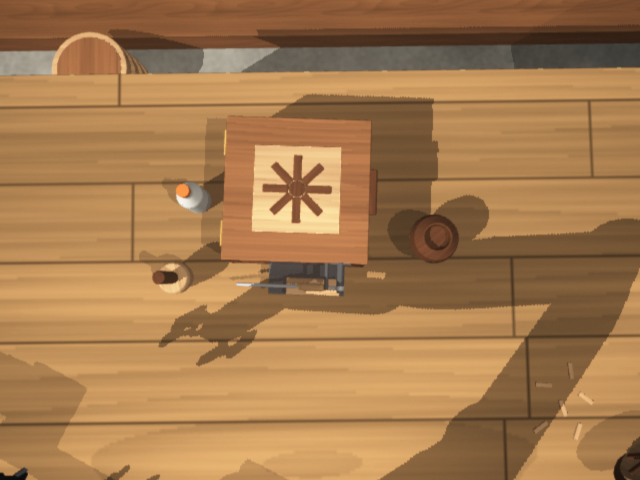

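Run:
```python
from h import *
for o in (ctrl,eyes,models,ticket): print([a for a in dir(o) if a[0]!='_'])
z=np.load('pics/top0.npz'); d=z['d']; C=cloud('top',d)
# lid top
m=(C[...,2]>.145)&(C[...,2]<.165)&(C[...,0]>.6)&(C[...,0]<.95)&(abs(C[...,1]-.04)<.2)
P=C[m]; r=cv2.minAreaRect((P[:,:2]*1000).astype(np.float32)); print('lid',r,P[:,2].mean())
print(np.round(cv2.boxPoints(r)).tolist())
# rod region
m=(C[...,2]>.03)&(C[...,0]>.54)&(C[...,0]<.612)&(abs(C[...,1]-.05)<.2)
P=C[m]
for y in np.arange(-.06,.2,.01):
    q=P[abs(P[:,1]-y)<.005]
    if len(q):
        t=q[(q[:,0]<.6)&(q[:,2]>.055)]
        print(round(y,2),len(q),np.round([t[:,0].min(),np.median(t[:,0]),t[:,0].max(),np.median(t[:,2])],3) if len(t) else '')
im=z['im'][240:310,220:400,::-1]; cv2.imwrite('pics/c1.png',cv2.resize(im,None,fx=4.4,fy=4.4,interpolation=cv2.INTER_CUBIC))
```

```text
['PlanningError', 'hold_point_z', 'read_state']
['camera_model', 'get_image']
['outline_of']
['close_job']
lid ((753.6146240234375, 42.01603698730469), (303.818115234375, 301.42510986328125), 87.31311798095703) 0.1519021574690911
[[596.0, -103.0], [897.0, -117.0], [911.0, 187.0], [610.0, 201.0]]
-0.05 9 
-0.04 122 [0.559 0.579 0.6   0.15 ]
-0.03 171 [0.553 0.574 0.598 0.149]
-0.02 139 [0.553 0.571 0.585 0.065]
-0.01 134 [0.554 0.575 0.599 0.143]
0.0 1447 [0.554 0.586 0.587 1.227]
0.01 135 [0.554 0.571 0.587 0.067]
0.02 138 [0.554 0.571 0.587 0.068]
0.03 139 [0.556 0.573 0.587 0.111]
0.04 120 [0.556 0.573 0.588 0.067]
0.05 119 [0.556 0.572 0.588 0.065]
0.06 134 [0.556 0.574 0.59  0.065]
0.07 128 [0.557 0.574 0.59  0.064]
0.08 115 [0.572 0.574 0.576 0.093]
0.09 132 [0.572 0.574 0.576 0.087]
0.1 126 [0.572 0.574 0.578 0.084]
0.11 98 [0.572 0.575 0.578 0.078]
0.12 13 [0.572 0.576 0.578 0.074]
0.13 14 [0.574 0.576 0.578 0.07 ]
0.14 14 [0.574 0.576 0.578 0.065]
0.15 14 [0.574 0.576 0.578 0.058]
0.16 16 [0.576 0.578 0.581 0.058]
0.17 18 
0.18 8
```

View pics/c1.png

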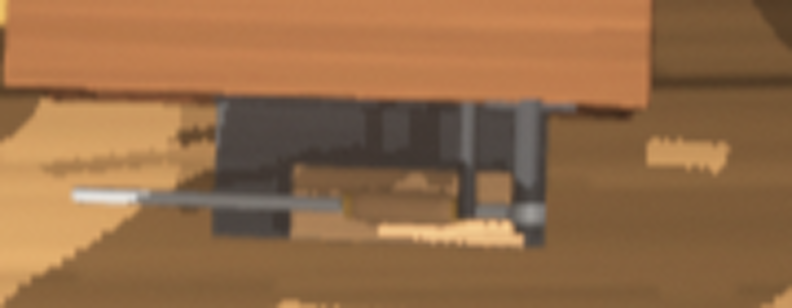

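```bash
cat > fit.py <<'E'
from h import *
z=np.load('pics/top0.npz'); C=cloud('top',z['d']); im=z['im']
P=C[(abs(C[...,2]-.152)<.006)]
P=P[(P[:,0]>.59)&(P[:,0]<.93)&(abs(P[:,1]-.04)<.17)]
def edge(P,ax,side):
    o=1-ax; c=np.median(P,0); q=[]
    for t in np.linspace(c[o]-.11,c[o]+.11,45):
        s=P[abs(P[:,o]-t)<.003]
        if len(s)>5: q.append((t,np.percentile(s[:,ax],1 if side<0 else 99)))
    q=np.array(q); k=np.ones(len(q),bool)
    for _ in range(4):
        f=np.polyfit(q[k,0],q[k,1],1); e=abs(np.polyval(f,q[:,0])-q[:,1]); k=e<max(.002,1.5*np.median(e))
    return f,e[k].mean()
for ax in (0,1):
    for s in (-1,1): print('xy'[ax],s,edge(P,ax,s))
# rod centreline
Q=C[(C[...,2]>.055)&(C[...,0]>.565)&(C[...,0]<.585)&(C[...,1]>.085)&(C[...,1]<.165)]
print('rod x=f(y)',np.polyfit(Q[:,1],Q[:,0],1),'z',np.polyfit(Q[:,1],Q[:,2],1))
# bar
B=C[(abs(C[...,2]-.066)<.006)&(C[...,0]>.55)&(C[...,0]<.595)&(C[...,1]>-.06)&(C[...,1]<.12)]
for x in (.56,.565,.58,.585):
    s=B[abs(B[:,0]-x)<.003]; print('bar',x,np.percentile(s[:,1],[0,1,99,100]),np.median(s[:,2]))
E
python3 fit.py
```

```text
x -1 (array([0.05122327, 0.62030035]), np.float64(0.0005720338469709125))
x 1 (array([0.04287508, 0.89820389]), np.float64(0.0006183373803781583))
y -1 (array([-0.04632427, -0.05802949]), np.float64(0.0007116750368939859))
y 1 (array([-0.04316098,  0.21921655]), np.float64(0.0004889376648776901))
rod x=f(y) [0.0493346  0.56951496] z [-0.45386357  0.1286585 ]
bar 0.56 [-0.03013715 -0.03007277  0.0740407   0.07416261] 0.06400887586366677
bar 0.565 [-0.02601542 -0.02494416  0.07421398  0.07426534] 0.0638884832866553
bar 0.58 [-0.02834121 -0.0282955   0.07391857  0.07410492] 0.06384707016512392
bar 0.585 [-0.03052034 -0.02836996  0.0719516   0.07208361] 0.0638089573360967
```

>>> play_rows(rows=[[-30,0,0,0,0,0,0.5],[-40,0,0,0,0,0,0.5],[-40,-20,10,0,0,0,0.5],[-10,-40,25,0,0,0,0.5],[0,-40,25,0,0,0,0.5],[0,-40,25,0,0,0,0.5]])

```text
t: 1.5
tool_pos: [0.2909, 0.3958, 0.3519]
tool_rot: [0.161, 0.688, -0.16, 0.689]
contact_force: [0.8, -0.5, 0.1]
opening: 0.0426
```

```bash
cat > plan.py <<'E'
from h import *
import json,sys
c0=np.array([.7612,.0466,0]); Rc=R.from_euler('z',-.0465).as_matrix()
W=lambda p: Rc@np.asarray(p)+c0
TILT=np.deg2rad(12); S0=.42
def geo(phi,rho):
    s=phi+.42+rho
    pv=np.array([-.19,.14-.23*np.cos(phi)+.006*np.sin(phi),.14+.23*np.sin(phi)+.006*np.cos(phi)])
    r=np.array([0,np.cos(s),-np.sin(s)])
    return s,pv,pv+.06*r,pv+.24*r
def toolR(s):   # world rotation of tool when rod slope is s
    x=np.array([np.sin(TILT),0,-np.cos(TILT)]); y=np.array([np.cos(TILT),0,np.sin(TILT)])
    M=np.stack([x,y,np.cross(x,y)],1)
    return Rc@R.from_rotvec([-(s-S0),0,0]).as_matrix()@M
def pose(phi,rho,back=0.,off=(0,0,0)):   # TCP world pose
    s,_,g,_=geo(phi,rho); M=toolR(s)
    return W(g+np.array(off))+M[:,0]*(.0187-back),M
def cur():
    s=ctrl.read_state(); return np.array(s['tool_pos']),R.from_quat(s['tool_rot']).as_matrix()
def rows(poses,jaw,start=None,dp=1,da=1):
    p,M=start or cur(); out=[]
    for q,N in poses:
        t=np.round(M.T@(q-p)*1000,dp); a=np.round(np.degrees(R.from_matrix(M.T@N).as_rotvec()),da)
        out.append([*t.tolist(),*a.tolist(),jaw]); p=p+M@t/1000; M=M@R.from_rotvec(np.radians(a)).as_matrix()
    print(json.dumps(out)); return p,M
def interp(A,B,n):
    w=R.from_matrix(A[1].T@B[1]).as_rotvec()
    return [(A[0]+(B[0]-A[0])*k/n,A[1]@R.from_rotvec(w*k/n).as_matrix()) for k in range(1,n+1)]
def log():
    s=ctrl.read_state(); open('log.jsonl','a').write(json.dumps({k:np.array(v).tolist() for k,v in s.items()})+'\n')
    return s
E
python3 - <<'E'
from plan import *
s=log(); print(np.round(s['qpos'],3))
for a in [(0,0),(.4,0),(.85,0),(.69,.45)]: print(a,[np.round(v,3).tolist() for v in geo(*a)[1:]])
T=pose(0,0,back=.15); print(np.round(T[0],3)); rows(interp(cur(),T,10),.5)
E
```

```text
[ 0.913  0.092  1.785 -0.     1.263 -0.2  ]
(0, 0) [[-0.19, -0.09, 0.146], [-0.19, -0.035, 0.122], [-0.19, 0.129, 0.048]]
(0.4, 0) [[-0.19, -0.07, 0.235], [-0.19, -0.029, 0.191], [-0.19, 0.094, 0.06]]
(0.85, 0) [[-0.19, -0.007, 0.317], [-0.19, 0.01, 0.259], [-0.19, 0.064, 0.088]]
(0.69, 0.45) [[-0.19, -0.034, 0.291], [-0.19, -0.033, 0.231], [-0.19, -0.031, 0.051]]
[0.542 0.022 0.25 ]
[[10.2, -22.5, 39.1, 6.6, -0.7, 1.1, 0.5], [10.3, -18.0, 41.3, 6.6, -0.7, 1.0, 0.5], [10.5, -13.3, 43.0, 6.6, -0.7, 1.1, 0.5], [10.8, -8.5, 44.2, 6.7, -0.7, 1.0, 0.5], [11.3, -3.5, 44.7, 6.6, -0.7, 1.1, 0.5], [11.8, 1.4, 44.6, 6.6, -0.7, 1.0, 0.5], [12.5, 6.3, 44.1, 6.6, -0.7, 1.1, 0.5], [13.1, 11.1, 42.9, 6.6, -0.7, 1.0, 0.5], [13.9, 15.7, 41.3, 6.6, -0.7, 1.1, 0.5], [14.7, 20.1, 38.9, 6.7, -0.7, 1.0, 0.5]]
```

>>> play_rows(rows=[[10,-22,39,6.6,-0.7,1.1,0.5],[10,-18,41,6.6,-0.7,1.0,0.5],[10,-13,43,6.6,-0.7,1.1,0.5],[11,-8,44,6.6,-0.7,1.0,0.5],[11,-3,44,6.6,-0.7,1.1,0.5],[12,1,44,6.6,-0.7,1.0,0.5],[12,6,44,6.6,-0.7,1.1,0.5],[13,11,43,6.6,-0.7,1.0,0.5],[14,16,41,6.6,-0.7,1.1,0.5],[14,20,38,6.6,-0.7,1.0,0.5]])

```text
t: 2.5
tool_pos: [0.5425, 0.0246, 0.2514]
tool_rot: [0.56, 0.431, -0.459, 0.539]
contact_force: [0.8, 1.4, -0.2]
opening: 0.0425
```

Run:
```python
from plan import *
s=log(); print(np.round(s['qpos'],3),np.round(s['tool_pos'],3),s['t'])
T=pose(0,0,back=.12); p,M=cur(); print('err mm',np.round((M.T@(pose(0,0,back=.15)[0]-p))*1000,1))
print('tilt test: turn -30deg about chest x')
N=Rc@R.from_rotvec([-.5,0,0]).as_matrix()@Rc.T@T[1]
# keep TCP in place, tilt
rows(interp((p,M),(p,N),5),.5)
```

```text
[ 0.034  0.192  1.928 -0.025  0.813  0.099] [0.542 0.025 0.251] 2.5
err mm [ 1.4 -0.1  3.1]
tilt test: turn -30deg about chest x
[[0.0, 0.0, 0.0, -1.2, -5.6, 0.0, 0.5], [0.0, 0.0, 0.0, -1.2, -5.6, 0.0, 0.5], [0.0, 0.0, 0.0, -1.3, -5.6, 0.0, 0.5], [0.0, 0.0, 0.0, -1.2, -5.5, 0.1, 0.5], [0.0, 0.0, 0.0, -1.2, -5.6, -0.0, 0.5]]
```

>>> play_rows(rows=[[0,0,0,-1.2,-5.6,0,0.5],[0,0,0,-1.2,-5.6,0,0.5],[0,0,0,-1.2,-5.6,0,0.5],[0,0,0,-1.2,-5.6,0,0.5],[0,0,0,-1.2,-5.6,0,0.5]])

```text
t: 3.0
tool_pos: [0.5421, 0.0265, 0.2523]
tool_rot: [0.402, 0.311, -0.557, 0.657]
contact_force: [0.2, -0.3, -0.1]
opening: 0.0428
```

```bash
cat >> plan.py <<'E'
def fk(q,k,s4,s6):
    a1,d1,l2,a3,l4,l6=k; Ry=lambda t:R.from_euler('y',t); Rz=lambda t:R.from_euler('z',t)
    A=Rz(q[0]); p=A.apply([a1,0,d1]); A=A*Ry(q[1]); p=p+A.apply([0,0,l2]); A=A*Ry(q[2]); p=p+A.apply([a3,0,l4])
    A=A*Rz(s4*q[3])*Ry(q[4]); p=p+A.apply([0,0,l6]); A=A*Rz(s6*q[5])
    m=A.as_matrix(); return p,np.stack([m[:,2],-m[:,0],-m[:,1]],1)
E
python3 - <<'E'
from plan import *
from scipy.optimize import least_squares
s=log(); print(np.round(s['qpos'],3),np.round(s['tool_pos'],3))
D=[json.loads(l) for l in open('log.jsonl')]
D.append(dict(qpos=[1.093,.4235,1.6305,0,1.089,-.019],tool_pos=[.2765,.56,.231],tool_rot=[.16,.689,-.161,.688]))
for s4 in (1,-1):
  for s6 in (1,-1):
    f=lambda k:np.concatenate([fk(d['qpos'],k,s4,s6)[0]-d['tool_pos'] for d in D])
    r=least_squares(lambda k:np.r_[f(k),.001*(k-[0,.4,.4,0,.4,.2])],[0,.4,.4,0,.4,.25])
    e=[np.degrees(R.from_matrix(fk(d['qpos'],r.x,s4,s6)[1].T@R.from_quat(d['tool_rot']).as_matrix()).magnitude()) for d in D]
    print(s4,s6,np.round(r.x,3),abs(f(r.x)).max(),np.round(e,1))
E
```

```text
[ 0.317  0.293  1.889 -0.646  1.031  0.667] [0.542 0.027 0.252]
1 1 [0.01  0.288 0.555 0.071 0.474 0.279] 0.011564652703824342 [0.  0.  0.  0.1]
1 -1 [0.01  0.288 0.555 0.071 0.474 0.279] 0.011564652703824342 [22.9 11.3 76.4  2.2]
-1 1 [ 0.236 -0.268  0.359 -0.091  0.219 -0.225] 0.0503203953735063 [ 0.   2.9 74.   0.1]
-1 -1 [ 0.236 -0.268  0.359 -0.091  0.219 -0.225] 0.0503203953735063 [22.9  9.5 70.1  2.2]
```

```bash
cat > feas.py <<'E'
import plan; from plan import *
from scipy.optimize import least_squares
K=[.01,.288,.555,.071,.474,.279]
def ik(p,M,q0):
    def f(q):
        a,N=fk(q,K,1,1); return np.r_[(a-p)*5,R.from_matrix(N.T@M).as_rotvec()]
    r=least_squares(f,q0); return r.x,np.abs(r.fun).max()
for tilt in (0,12,20):
  for d in (0,-.2,.2):
    plan.TILT=np.radians(tilt); plan.S0=.42+d; q=[.034,.192,1.928,-.02,.813,.1]
    print('tilt',tilt,'d',d)
    for a in [(0,0),(.2,0),(.4,0),(.6,0),(.8,0),(.85,0),(.83,.2),(.78,.35),(.69,.45)]:
        q,e=ik(*pose(*a),q)
        if a in [(0,0),(.4,0),(.85,0),(.69,.45)]: print(a,np.round(q,2),round(e,4))
E
python3 feas.py
```

```text
tilt 0 d 0
(0, 0) [ 0.04  0.52  1.84 -0.    0.78  0.08] 0.0
(0.4, 0) [ 0.22  0.47  1.77 -0.45  1.05  0.52] 0.0
(0.85, 0) [ 0.42  0.54  1.66 -0.74  1.46  0.75] 0.0
(0.69, 0.45) [ 0.42  0.66  1.69 -0.95  1.56  0.89] 0.0
tilt 0 d -0.2
(0, 0) [ 0.13  0.54  1.83 -0.27  0.83  0.36] 0.0
(0.4, 0) [ 0.29  0.53  1.75 -0.62  1.17  0.68] 0.0
(0.85, 0) [ 0.46  0.61  1.64 -0.86  1.59  0.83] 0.0
(0.69, 0.45) [ 0.44  0.75  1.68 -1.05  1.7   0.95] 0.0
tilt 0 d 0.2
(0, 0) [-0.06  0.53  1.84  0.28  0.79 -0.21] 0.0
(0.4, 0) [ 0.14  0.44  1.79 -0.24  0.97  0.32] 0.0
(0.85, 0) [ 0.37  0.47  1.67 -0.6   1.34  0.66] 0.0
(0.69, 0.45) [ 0.38  0.58  1.71 -0.84  1.43  0.81] 0.0
tilt 12 d 0
(0, 0) [ 0.04  0.47  1.96 -0.04  0.5   0.12] 0.0
(0.4, 0) [ 0.24  0.41  1.89 -0.61  0.83  0.66] 0.0
(0.85, 0) [ 0.46  0.48  1.78 -0.88  1.29  0.85] 0.0
(0.69, 0.45) [ 0.45  0.61  1.82 -1.1   1.42  0.97] 0.0
tilt 12 d -0.2
(0, 0) [ 0.14  0.49  1.95 -0.44  0.57  0.52] 0.0
(0.4, 0) [ 0.32  0.47  1.87 -0.79  0.98  0.82] 0.0
(0.85, 0) [ 0.5   0.55  1.76 -1.    1.43  0.9 ] 0.0
(0.69, 0.45) [ 0.48  0.7   1.8  -1.19  1.57  1.02] 0.0

[... 182 characters left out ...]
.41  0.53  1.83 -0.99  1.27  0.91] 0.0
tilt 20 d 0
(0, 0) [ 0.05  0.45  2.04 -0.11  0.3   0.2 ] 0.0
(0.4, 0) [ 0.25  0.38  1.98 -0.78  0.7   0.82] 0.0
(0.85, 0) [ 0.48  0.44  1.86 -1.    1.19  0.93] 0.0
(0.69, 0.45) [ 0.47  0.58  1.9  -1.22  1.33  1.05] 0.0
tilt 20 d -0.2
(0, 0) [ 0.15  0.47  2.03 -0.67  0.41  0.75] 0.0
(0.4, 0) [ 0.33  0.44  1.96 -0.96  0.86  0.96] 0.0
(0.85, 0) [ 0.52  0.52  1.84 -1.11  1.34  0.98] 0.0
(0.69, 0.45) [ 0.49  0.67  1.88 -1.3   1.49  1.08] 0.0
tilt 20 d 0.2
(0, 0) [-0.05  0.46  2.05  0.61  0.33 -0.52] 0.0
(0.4, 0) [ 0.16  0.34  1.99 -0.5   0.55  0.57] 0.0
(0.85, 0) [ 0.42  0.37  1.88 -0.87  1.04  0.87] 0.0
(0.69, 0.45) [ 0.43  0.5   1.91 -1.12  1.18  1.01] 0.0
```

Run:
```python
from plan import *
C=cloud('top',np.load('pics/top0.npz')['d'])
for r in (266,270,274,278,282,286): print(r,np.round(C[r,[300,311,318,324,326,328,334,340]][:,2],3))
s=rows(interp(cur(),pose(0,0,back=.1),6),.42)
s=rows(interp(s,pose(0,0,back=0),5),.42,s)
```

```text
266 [0.044 1.227 0.046 0.047 0.143 0.14  0.045 0.153]
270 [0.05  0.044 0.039 0.048 0.147 0.143 0.042 0.149]
274 [0.047 0.049 0.048 0.141 0.145 0.144 0.044 0.153]
278 [0.066 0.066 0.062 0.143 0.146 0.046 0.045 0.155]
282 [0.058 0.064 0.065 0.144 0.146 0.06  0.064 0.155]
286 [0.115 0.124 0.13  0.142 0.146 0.137 0.143 0.15 ]
[[8.1, 0.1, -3.4, 1.0, 4.7, -0.0, 0.42], [8.3, 0.1, -2.7, 1.1, 4.7, -0.0, 0.42], [8.5, 0.1, -2.1, 1.0, 4.7, -0.0, 0.42], [8.7, 0.0, -1.3, 1.0, 4.8, -0.0, 0.42], [8.8, 0.0, -0.6, 1.0, 4.7, -0.1, 0.42], [8.7, 0.0, 0.1, 1.1, 4.7, 0.0, 0.42]]
[[20.0, 0.0, 0.0, -0.0, -0.0, 0.0, 0.42], [20.0, 0.0, 0.0, -0.0, -0.0, 0.0, 0.42], [20.0, 0.1, 0.0, -0.0, -0.0, 0.0, 0.42], [20.0, -0.0, 0.1, -0.0, -0.0, 0.0, 0.42], [20.0, 0.0, -0.0, -0.0, -0.0, 0.0, 0.42]]
```

>>> play_rows(rows=[[8,0,-3.4,1,4.7,0,0.42],[8,0,-2.7,1,4.7,0,0.42],[8.5,0,-2,1,4.7,0,0.42],[8.5,0,-1.3,1,4.7,0,0.42],[9,0,-0.6,1,4.7,0,0.42],[9,0,0,1,4.7,0,0.42],[0,0,0,0,0,0,0.42]])

```text
t: 3.7
tool_pos: [0.5515, 0.0198, 0.1996]
tool_rot: [0.56, 0.433, -0.458, 0.537]
contact_force: [-0.8, -0.3, -0.4]
opening: 0.0357
```

Run:
```python
from plan import *
s=log(); print(np.round(s['qpos'],3),np.round(s['tool_pos'],3),s['t'])
for b in (.1,0):
    q,N=pose(0,0,back=b); p,M=cur(); print(np.round(M.T@(q-p)*1000,1),np.degrees(R.from_matrix(M.T@N).as_rotvec()).round(1))
im,d=eyes.get_image('top'); cv2.imwrite('pics/t1.png',cv2.resize(im[200:320,220:400,::-1],None,fx=4.4,fy=4.4,interpolation=cv2.INTER_CUBIC))
```

```text
[ 0.02   0.28   1.953 -0.017  0.702  0.079] [0.551 0.02  0.2  ] 3.7
[-1.1  1.6 -1.3] [-0.1 -0.2  0.2]
[98.9  1.9 -1. ] [-0.1 -0.2  0.2]
```

View pics/t1.png

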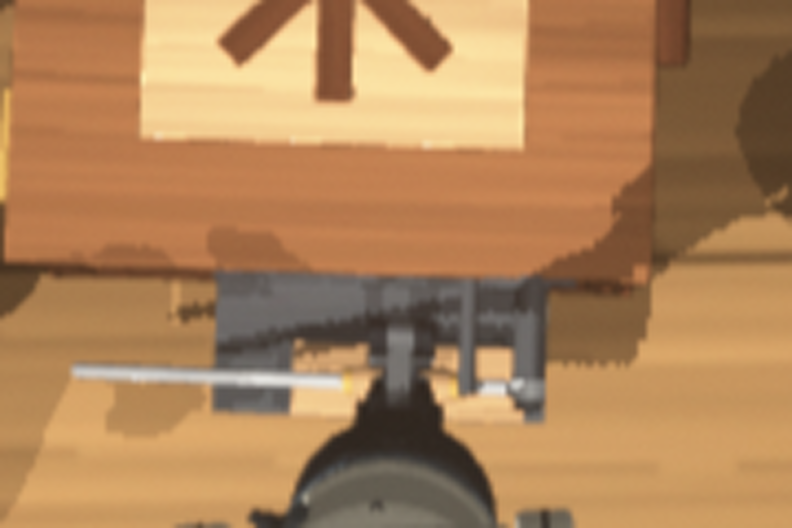

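>>> play_rows(rows=[[20,2,-1,0,0,0,0.42],[25,0,0,0,0,0,0.42],[25,0,0,0,0,0,0.42],[20,0,0,0,0,0,0.42],[9,0,0,0,0,0,0.42],[0,0,0,0,0,0,0.42],[0,0,0,0,0,0,0.42]])

```text
t: 4.45
tool_pos: [0.5748, 0.022, 0.1046]
tool_rot: [0.559, 0.434, -0.457, 0.539]
contact_force: [-0.4, -0.1, 0.6]
opening: 0.0356
```

Run:
```python
from plan import *
s=log(); print(np.round(s['qpos'],3),np.round(s['tool_pos'],3),s['t'],np.round(s['contact_force'],1))
q,N=pose(0,0); p,M=cur(); print(np.round(M.T@(q-p)*1000,1),np.degrees(R.from_matrix(M.T@N).as_rotvec()).round(1))
im,d=eyes.get_image('scene'); o=proj('scene',W(geo(0,0)[2])); print(o); u,v=o.astype(int)
cv2.imwrite('pics/s1.png',cv2.resize(im[v-70:v+50,u-90:u+90,::-1],None,fx=4.4,fy=4.4,interpolation=cv2.INTER_CUBIC))
```

```text
[ 0.024  0.466  1.959 -0.026  0.509  0.089] [0.575 0.022 0.105] 4.45 [-0.4 -0.1  0.6]
[ 1.1 -1.3  1.9] [ 0.2 -0.1  0.1]
[350.12625668 198.90566561]
```

View pics/s1.png

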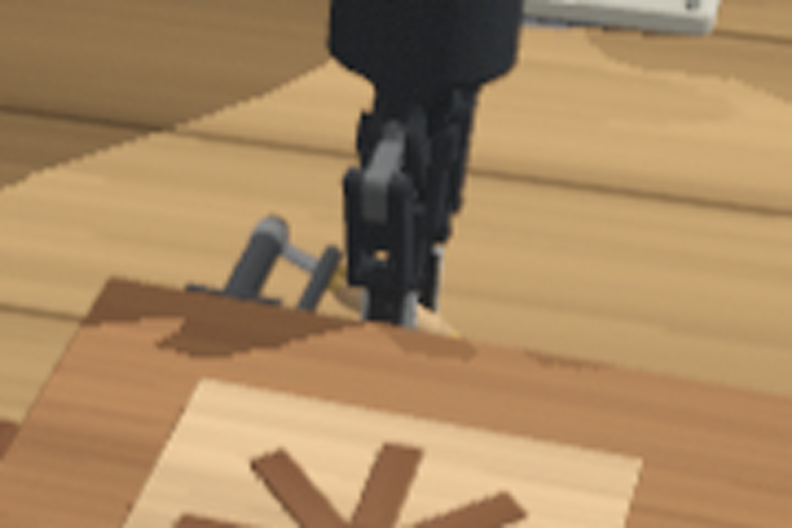

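>>> play_rows(rows=[[1,0,1,0,0,0,0.2],[0,0,0,0,0,0,0.1],[0,0,0,0,0,0,0.05],[0,0,0,0,0,0,0.05],[0,0,0,0,0,0,0.05]])

```text
t: 5.0
tool_pos: [0.5733, 0.0203, 0.1031]
tool_rot: [0.558, 0.435, -0.457, 0.539]
contact_force: [-5.2, -0.1, 5.5]
opening: 0.0142
```

Run:
```python
from plan import *
s=log(); print(np.round(s['contact_force'],1),np.round(s['wrist_torque'],2),s['opening'])
q,N=pose(0,0); p,M=cur(); print(np.round(M.T@(q-p)*1000,1),np.degrees(R.from_matrix(M.T@N).as_rotvec()).round(1),'chest off',np.round(Rc.T@(p-q)*1000,1))
off=Rc.T@(p-q)
P=[pose(f,0,off=off) for f in np.arange(.03,.31,.03)]
rows(P,.05)
```

```text
[-5.2 -0.1  5.5] [-0.28  1.23  0.73] 0.014228084072677888
[-0.1  0.4  0.2] [ 0.2 -0.1  0.2] chest off [-0.4  0.2 -0.2]
[[-5.2, 1.1, 1.0, -0.1, -1.8, 0.2, 0.05], [-5.1, 1.1, 1.0, -0.4, -1.7, 0.0, 0.05], [-5.2, 1.1, 1.1, -0.3, -1.6, 0.0, 0.05], [-5.1, 1.1, 1.0, -0.4, -1.7, 0.0, 0.05], [-5.2, 1.0, 1.0, -0.4, -1.7, 0.0, 0.05], [-5.1, 1.1, 1.0, -0.3, -1.7, 0.0, 0.05], [-5.2, 1.1, 1.1, -0.4, -1.7, 0.0, 0.05], [-5.2, 1.1, 1.0, -0.3, -1.6, 0.0, 0.05], [-5.1, 1.1, 1.0, -0.4, -1.7, 0.0, 0.05], [-5.2, 1.1, 1.0, -0.3, -1.7, 0.0, 0.05]]
```

>>> play_rows(rows=[[-5.2,0,1,-0.1,-1.7,0,0.05],[-5.2,1,1,-0.3,-1.7,0,0.05],[-5.2,1,1,-0.3,-1.7,0,0.05],[0,0,0,0,0,0,0.05]])

```text
t: 5.4
tool_pos: [0.5731, 0.0184, 0.1189]
tool_rot: [0.534, 0.412, -0.478, 0.562]
contact_force: [0.4, -1.1, -5.0]
opening: 0.0144
```

```bash
cat > st.py <<'E'
from plan import *
from scipy.optimize import minimize
def fitst(p,M,off):
    # best (phi,rho): slope from orientation, phi from position
    v=Rc.T@M[:,2]; # tool z: (0,-1,0) rotated by -(s-S0) about x
    s=S0+np.arctan2(v[2],-v[1])
    f=lambda a: np.linalg.norm((pose(a[0],s-.42-a[0],off=off)[0]-p))
    from scipy.optimize import minimize_scalar
    r=minimize_scalar(lambda a:f([a]),bounds=(-.05,1.2),method='bounded'); return r.x,s-.42-r.x,r.fun*1000
off=np.array([-.4,.2,-.2])/1000
def show():
    s=log(); p,M=cur(); a,b,e=fitst(p,M,off)
    print('t',round(s['t'],2),'phi %.3f rho %.3f err %.2fmm'%(a,b,e),'F',np.round(s['contact_force'],1),'T',np.round(s['wrist_torque'],2),'op',round(s['opening'],4),'foot y,z',np.round(geo(a,b)[3][1:]*1000,1),'q',np.round(s['qpos'],2))
    q,N=pose(a,b,off=off); print('resid chest mm',np.round(Rc.T@(p-q)*1000,1)); return a,b
E
python3 - <<'E'
from st import *
a,b=show()
rows([pose(f,b,off=off) for f in a+np.arange(.035,.36,.035)],.05)
E
```

```text
t 5.4 phi 0.090 rho -0.001 err 0.68mm F [ 0.4 -1.1 -5. ] T [-0.04  0.68  0.65] op 0.0144 foot y,z [121.1  49.7] q [ 0.07  0.44  1.95 -0.21  0.56  0.28]
resid chest mm [-0.1  0.7 -0.1]
[[-6.0, 1.4, 1.8, -0.5, -1.9, 0.1, 0.05], [-6.0, 1.2, 1.2, -0.4, -2.0, 0.0, 0.05], [-6.1, 1.3, 1.2, -0.4, -2.0, 0.0, 0.05], [-6.0, 1.3, 1.2, -0.5, -1.9, 0.0, 0.05], [-6.0, 1.3, 1.1, -0.4, -2.0, 0.0, 0.05], [-6.0, 1.2, 1.2, -0.4, -1.9, 0.0, 0.05], [-6.0, 1.3, 1.2, -0.4, -2.0, 0.0, 0.05], [-6.1, 1.3, 1.1, -0.4, -2.0, 0.0, 0.05], [-6.0, 1.3, 1.2, -0.4, -1.9, 0.0, 0.05], [-6.0, 1.3, 1.2, -0.5, -2.0, 0.0, 0.05]]
```

>>> play_rows(rows=[[-6,1.3,1.4,-0.4,-2,0,0.05],[-6,1.3,1.2,-0.4,-2,0,0.05],[-6,1.3,1.2,-0.4,-2,0,0.05],[-6,1.3,1.2,-0.4,-2,0,0.05],[-6,1.3,1.2,-0.4,-2,0,0.05],[-6,1.3,1.2,-0.4,-2,0,0.05],[-6,1.3,1.2,-0.4,-2,0,0.05],[-6,1.3,1.2,-0.4,-2,0,0.05],[-6,1.3,1.2,-0.4,-2,0,0.05],[-6,1.3,1.2,-0.4,-2,0,0.05]])

```text
t: 6.4
tool_pos: [0.5732, 0.0215, 0.1802]
tool_rot: [0.424, 0.326, -0.55, 0.642]
contact_force: [-0.0, 0.5, -4.8]
opening: 0.0146
```

Run:
```python
from st import *
a,b=show()
rows([pose(f,0,off=off) for f in a+np.arange(1,11)*(.86-a)/10],.05)
```

```text
t 6.4 phi 0.437 rho 0.006 err 0.74mm F [-0.   0.5 -4.8] T [0.75 1.09 0.47] op 0.0146 foot y,z [90.2 60.4] q [ 0.26  0.42  1.88 -0.64  0.88  0.7 ]
resid chest mm [-0.1  0.7 -0.3]
[[-7.6, 1.7, 1.9, -0.8, -2.0, 0.3, 0.05], [-7.3, 1.6, 1.4, -0.5, -2.3, 0.0, 0.05], [-7.2, 1.5, 1.4, -0.5, -2.4, 0.0, 0.05], [-7.3, 1.6, 1.4, -0.5, -2.4, 0.0, 0.05], [-7.3, 1.5, 1.4, -0.5, -2.3, 0.0, 0.05], [-7.3, 1.6, 1.4, -0.5, -2.4, 0.0, 0.05], [-7.2, 1.5, 1.4, -0.5, -2.4, 0.0, 0.05], [-7.3, 1.5, 1.4, -0.5, -2.3, 0.0, 0.05], [-7.3, 1.6, 1.4, -0.5, -2.4, -0.0, 0.05], [-7.3, 1.5, 1.4, -0.5, -2.4, -0.0, 0.05]]
```

>>> play_rows(rows=[[-7.5,1.6,1.7,-0.6,-2.2,0.2,0.05],[-7.3,1.6,1.4,-0.5,-2.3,0,0.05],[-7.3,1.5,1.4,-0.5,-2.4,0,0.05],[-7.3,1.6,1.4,-0.5,-2.4,0,0.05],[-7.3,1.5,1.4,-0.5,-2.3,0,0.05],[-7.3,1.6,1.4,-0.5,-2.4,0,0.05],[-7.3,1.5,1.4,-0.5,-2.4,0,0.05],[-7.3,1.5,1.4,-0.5,-2.3,0,0.05],[-7.3,1.6,1.4,-0.5,-2.4,0,0.05],[-7.3,1.5,1.4,-0.5,-2.4,0,0.05]])

```text
t: 7.4
tool_pos: [0.5746, 0.0535, 0.2481]
tool_rot: [0.275, 0.212, -0.609, 0.713]
contact_force: [0.6, -1.2, -4.2]
opening: 0.0146
```

```bash
cat >> st.py <<'E'
from scipy.optimize import fsolve
def bar(fy,fz,g=(.75,.4)): # (phi,rho) for a foot point in chest y,z (m)
    return fsolve(lambda a:geo(*a)[3][1:]-np.array([fy,fz]),g)
E
python3 - <<'E'
from st import *
a,b=show()
im,d=eyes.get_image('top'); C=cloud('top',d); cv2.imwrite('pics/t2.png',im[150:350,180:420,::-1].repeat(3,0).repeat(3,1))
for fy in (.06,.03,.0,-.02,-.034,-.045): print(fy,bar(fy,.068),bar(fy,.080),bar(fy,.052))
A=bar(.0,.085); print(A)
n=10; rows([pose(a+(A[0]-a)*k/n,b+(A[1]-b)*k/n,off=off) for k in range(1,n+1)],.05)
print([np.round(geo(a+(A[0]-a)*k/n,b+(A[1]-b)*k/n)[3][1:],3).tolist() for k in (3,6,10)])
E
```

```text
t 7.4 phi 0.860 rho 0.002 err 0.66mm F [ 0.6 -1.2 -4.2] T [0.81 1.01 0.13] op 0.0146 foot y,z [62.7 88.1] q [ 0.47  0.5   1.76 -0.88  1.31  0.86]
resid chest mm [-0.2  0.4 -0.5]
0.06 [0.67171743 0.06620035] [0.78499216 0.03276655] [0.53762832 0.11592842]
0.03 [0.75499952 0.17145812] [0.85277379 0.14409206] [0.63359831 0.21335588]
0.0 [0.78826492 0.28782497] [0.87217546 0.26473317] [0.68089025 0.32382039]
-0.02 [0.79241105 0.36997827] [0.86860776 0.34901275] [0.69354869 0.40292799]
-0.034 [0.78903145 0.42938071] [0.86050963 0.40964189] [0.69557665 0.46054296]
-0.045 [0.78338313 0.47710026] [0.85150659 0.45819946] [0.69385498 0.50702958]
[0.90788138 0.25617906]
[[1.3, -0.1, 2.0, -0.5, -1.5, 0.3, 0.05], [0.6, -0.1, 1.4, -0.3, -1.7, -0.0, 0.05], [0.5, -0.1, 1.3, -0.4, -1.7, -0.0, 0.05], [0.5, -0.1, 1.4, -0.3, -1.7, -0.0, 0.05], [0.5, -0.1, 1.4, -0.4, -1.7, -0.0, 0.05], [0.6, -0.2, 1.4, -0.4, -1.7, -0.0, 0.05], [0.5, -0.1, 1.4, -0.3, -1.6, -0.0, 0.05], [0.5, -0.1, 1.5, -0.4, -1.7, -0.0, 0.05], [0.6, -0.1, 1.5, -0.3, -1.7, -0.0, 0.05], [0.5, -0.1, 1.6, -0.4, -1.7, -0.0, 0.05]]
[[0.044, 0.085], [0.025, 0.084], [0.0, 0.085]]
```

View pics/t2.png

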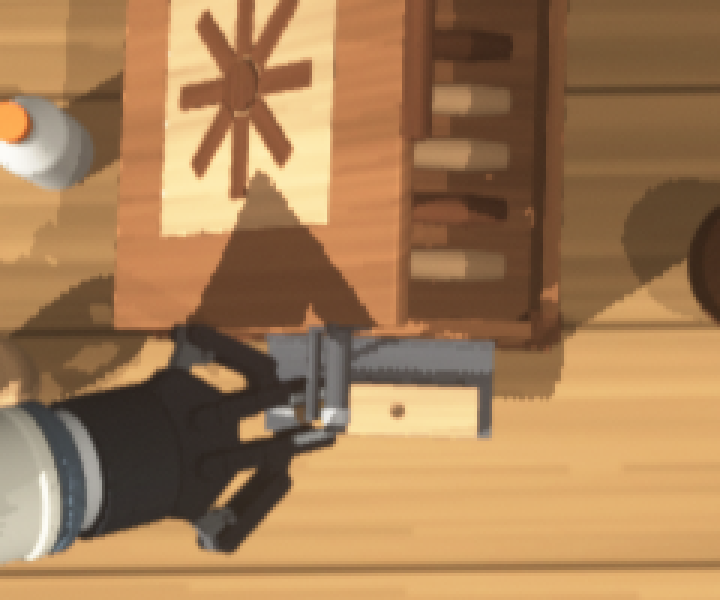

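Run:
```python
from st import *
m=eyes.camera_model('top'); T=np.array(m['pose'])
def hit(u,v,z):
    r=T[:3,:3]@[(u-m['cx'])/m['fx'],(v-m['cy'])/m['fy'],1]; return T[:3,3]+r*(z-T[2,3])/r[2]
for u,v in ((312.2,286.2),(312.7,286.7)): print('hole chest',np.round(Rc.T@(hit(u,v,.065)-c0)*1000,1))
im=cv2.imread('pics/t2.png')[::3,::3]; g=im[127:147,115:165].astype(int).sum(2)
for r in range(6,14): print(g[r,10:28])
a,b=.860,.002
A=bar(-.018,.078); print(A)
n=14; s=rows([pose(a+(A[0]-a)*k/n,b+(A[1]-b)*k/n,off=off) for k in range(1,n+1)],.05)
print([np.round(geo(a+(A[0]-a)*k/n,b+(A[1]-b)*k/n)[3][1:],3).tolist() for k in range(1,n+1)])
```

```text
hole chest [-189.6  -36.1   65. ]
hole chest [-190.6  -37.1   65. ]
[606 606 605 605 604 602 590 597 599 602 604 607 607 607 609 609 610 610]
[612 612 612 610 608 579 547 532 536 580 607 613 611 612 613 612 613 613]
[624 623 622 623 613 532 475 410 401 491 610 624 623 624 623 625 624 623]
[625 628 627 625 601 471 393 341 335 395 611 630 629 632 630 632 631 633]
[629 630 631 629 603 437 343 325 328 405 603 627 630 630 631 631 633 632]
[636 637 637 636 625 523 394 355 397 518 617 632 633 632 632 632 633 633]
[639 639 639 639 635 612 560 525 559 607 635 638 640 639 639 639 639 639]
[639 637 640 639 639 638 632 619 631 637 639 642 643 642 642 643 644 645]
[0.85649082 0.34375038]
[[2.1, -0.3, 1.8, -0.4, -1.1, 0.3, 0.05], [1.4, -0.2, 1.0, -0.3, -1.4, -0.0, 0.05], [1.3, -0.3, 1.1, -0.3, -1.3, -0.0, 0.05], [1.4, -0.3, 1.0, -0.3, -1.4, -0.0, 0.05], [1.3, -0.3, 1.1, -0.2, -1.4, -0.1, 0.05], [1.3, -0.3, 1.0, -0.3, -1.3, 0.1, 0.05], [1.4, -0.3, 1.1, -0.3, -1.4, -0.0, 0.05], [1.3, -0.3, 1.0, -0.3, -1.3, -0.0, 0.05], [1.4, -0.2, 1.0, -0.3, -1.4, -0.0, 0.05], [1.3, -0.3, 1.1, -0.3, -1.3, -0.0, 0.05], [1.3, -0.3, 1.0, -0.3, -1.4, -0.0, 0.05], [1.4, -0.3, 1.0, -0.3, -1.3, -0.0, 0.05], [1.3, -0.3, 1.1, -0.2, -1.4, -0.1, 0.05], [1.3, -0.3, 1.0, -0.3, -1.3, 0.1, 0.05]]
[[0.057, 0.087], [0.052, 0.085], [0.046, 0.084], [0.04, 0.082], [0.034, 0.081], [0.029, 0.08], [0.023, 0.08], [0.017, 0.079], [0.011, 0.079], [0.005, 0.078], [-0.0, 0.078], [-0.006, 0.078], [-0.012, 0.078], [-0.018, 0.078]]
```

>>> play_rows(rows=[[1.8,-0.3,1.5,-0.4,-1.2,0.2,0.05],[1.4,-0.3,1.1,-0.3,-1.4,0,0.05],[1.3,-0.3,1,-0.3,-1.3,0,0.05],[1.4,-0.3,1.1,-0.3,-1.4,0,0.05],[1.3,-0.3,1,-0.3,-1.4,0,0.05],[1.4,-0.3,1,-0.3,-1.3,0,0.05],[1.3,-0.3,1.1,-0.3,-1.4,0,0.05],[1.4,-0.3,1,-0.3,-1.3,0,0.05]])

```text
t: 8.25
tool_pos: [0.5741, 0.0391, 0.2486]
tool_rot: [0.201, 0.156, -0.626, 0.737]
contact_force: [-1.4, 4.6, -7.8]
opening: 0.0147
```

Run:
```python
from st import *
a,b=show()
A=bar(-.018,.076); print(A)
n=8; s=rows([pose(a+(A[0]-a)*k/n,b+(A[1]-b)*k/n,off=off) for k in range(1,n+1)],.05)
```

```text
t 8.25 phi 0.856 rho 0.200 err 0.10mm F [-1.4  4.6 -7.8] T [ 1.88  1.43 -0.18] op 0.0147 foot y,z [16.5 78.7] q [ 0.5   0.57  1.76 -1.01  1.43  0.92]
resid chest mm [-0.   0.1 -0.1]
[0.84360294 0.34713681]
[[1.3, -0.3, 0.8, -0.2, -0.9, -0.0, 0.05], [1.2, -0.2, 0.6, -0.2, -1.0, -0.0, 0.05], [1.2, -0.3, 0.7, -0.2, -0.9, -0.0, 0.05], [1.3, -0.3, 0.6, -0.2, -1.0, -0.0, 0.05], [1.2, -0.2, 0.7, -0.2, -0.9, -0.0, 0.05], [1.2, -0.3, 0.6, -0.2, -1.0, -0.0, 0.05], [1.2, -0.2, 0.6, -0.2, -0.9, -0.0, 0.05], [1.3, -0.3, 0.7, -0.2, -1.0, -0.0, 0.05]]
```

>>> play_rows(rows=[[1.3,-0.3,0.7,-0.2,-0.9,0,0.05],[1.2,-0.3,0.6,-0.2,-1,0,0.05],[1.2,-0.3,0.7,-0.2,-0.9,0,0.05],[1.3,-0.3,0.6,-0.2,-1,0,0.05],[1.2,-0.3,0.7,-0.2,-0.9,0,0.05],[1.2,-0.2,0.6,-0.2,-1,0,0.05],[1.2,-0.2,0.6,-0.2,-0.9,0,0.05],[1.3,-0.3,0.7,-0.2,-1,0,0.05],[0,0,0,0,0,0,0.05],[0,0,0,0,0,0,0.05]])

```text
t: 9.25
tool_pos: [0.5736, 0.0276, 0.2491]
tool_rot: [0.15, 0.115, -0.636, 0.749]
contact_force: [-3.3, 4.7, -7.7]
opening: 0.0144
```

Run:
```python
from st import *
a,b=show()
im,d=eyes.get_image('top'); C=cloud('top',d); np.savez('pics/t3.npz',im=im,d=d)
cv2.imwrite('pics/t3.png',im[240:320,260:360,::-1].repeat(7,0).repeat(7,1))
print('foot proj',proj('top',W(geo(a,b)[3])),'pivot',proj('top',W(geo(a,b)[1])),'hole',proj('top',W([-.19,-.036,.065])))
for z in (.074,.070,.067,.065,.063):
    A=bar(-.018,z); print(z,A,end=' '); rows([pose(*A,off=off)],.05)
```

```text
t 9.25 phi 0.844 rho 0.347 err 0.22mm F [-3.3  4.7 -7.7] T [ 1.81  1.48 -0.38] op 0.0144 foot y,z [-17.9  76. ] q [ 0.51  0.63  1.76 -1.08  1.51  0.95]
resid chest mm [ 0.  -0.1  0.2]
foot proj [303.31120163 286.18406368] pivot [292.87454655 288.01633505] hole [312.16199265 286.41432873]
0.074 [0.83075848 0.35061766] [[2.3, -0.5, -1.6, 0.1, 0.5, -0.0, 0.05]]
0.07 [0.80520777 0.35785851] [[6.7, -1.5, -4.4, 0.3, 1.5, -0.0, 0.05]]
0.067 [0.78617286 0.36352933] [[10.0, -2.2, -6.5, 0.5, 2.3, -0.0, 0.05]]
0.065 [0.77354709 0.36742231] [[12.1, -2.6, -7.9, 0.6, 2.8, -0.0, 0.05]]
0.063 [0.76097444 0.37140402] [[14.2, -3.1, -9.4, 0.7, 3.2, -0.0, 0.05]]
```

View pics/t3.png

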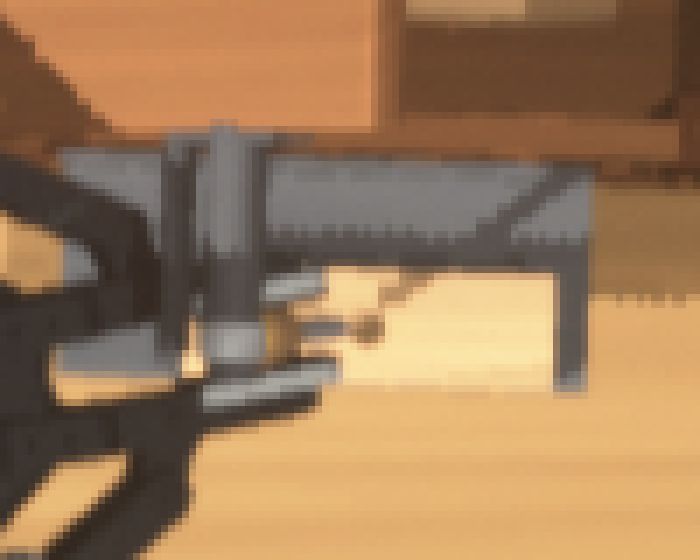

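Run:
```python
from st import *
z=np.load('pics/t3.npz'); C=cloud('top',z['d'])
Q=(C-c0)@Rc
for r in (285,286,287): print(r,[(c,*np.round(Q[r,c]*1000).astype(int)[1:]) for c in range(297,316)], z['im'][r,300:316].sum(-1))
im,d=eyes.get_image('scene'); Q=(cloud('scene',d)-c0)@Rc
m=(abs(Q[...,0]+.19)<.012)&(Q[...,2]>.05)&(Q[...,1]>-.1)&(Q[...,1]<.02)&(Q[...,2]<.32)
print(m.sum(),proj('scene',W(geo(.844,.347)[3])),proj('scene',W(geo(.844,.347)[1])))
```

```text
285 [(297, np.int64(-14), np.int64(286)), (298, np.int64(-15), np.int64(280)), (299, np.int64(-17), np.int64(276)), (300, np.int64(-18), np.int64(272)), (301, np.int64(-20), np.int64(260)), (302, np.int64(-21), np.int64(243)), (303, np.int64(-21), np.int64(186)), (304, np.int64(-22), np.int64(171)), (305, np.int64(-23), np.int64(154)), (306, np.int64(-25), np.int64(135)), (307, np.int64(-27), np.int64(123)), (308, np.int64(-28), np.int64(106)), (309, np.int64(-30), np.int64(86)), (310, np.int64(-31), np.int64(64)), (311, np.int64(-33), np.int64(50)), (312, np.int64(-35), np.int64(50)), (313, np.int64(-37), np.int64(51)), (314, np.int64(-40), np.int64(53)), (315, np.int64(-42), np.int64(66))] [267 284 371 422 425 400 407 443 463 543 520 476 413 402 487 613]
286 [(297, np.int64(-15), np.int64(318)), (298, np.int64(-15), np.int64(282)), (299, np.int64(-17), np.int64(277)), (300, np.int64(-19), np.int64(279)), (301, np.int64(-20), np.int64(261)), (302, np.int64(-21), np.int64(245)), (303, np.int64(-21), np.int64(195)), (304, np.int64(-22), np.int64(182)), (305, np.int64(-24), np.int64(16
[... 559 characters left out ...]
int64(-18), np.int64(275)), (301, np.int64(-20), np.int64(265)), (302, np.int64(-21), np.int64(252)), (303, np.int64(-21), np.int64(196)), (304, np.int64(-22), np.int64(179)), (305, np.int64(-24), np.int64(160)), (306, np.int64(-25), np.int64(142)), (307, np.int64(-27), np.int64(126)), (308, np.int64(-28), np.int64(102)), (309, np.int64(-29), np.int64(63)), (310, np.int64(-32), np.int64(66)), (311, np.int64(-33), np.int64(54)), (312, np.int64(-35), np.int64(51)), (313, np.int64(-38), np.int64(52)), (314, np.int64(-40), np.int64(49)), (315, np.int64(-42), np.int64(65))] [308 289 286 308 335 344 353 354 373 439 398 340 324 331 407 607]
67 [358.36172757 219.99954661] [369.79784816 103.82371271]
```

```bash
cat > meas.py <<'E'
from st import *
def meas(d):
    Q=(cloud('top',d)-c0)@Rc
    m=(abs(Q[...,0])<.13)&(Q[...,1]<.13)&(Q[...,1]>-.12)&(Q[...,2]>.16)&(Q[...,2]<.40); P=Q[m]
    # robust line z=k*y+c across lid top
    k=np.ones(len(P),bool)
    for _ in range(8):
        f=np.polyfit(P[k,1],P[k,2],1); e=abs(np.polyval(f,P[:,1])-P[:,2]); k=e<max(.004,2*np.median(e[k]))
    phi=np.arctan(-f[0]); off=(P[k,2].mean()-.14)*np.cos(phi)-(.14-P[k,1].mean())*np.sin(phi)
    m=(abs(Q[...,0]+.19)<.0045)&(Q[...,2]>.075)&(Q[...,2]<.19)&(abs(Q[...,1]+.02)<.04); P=Q[m]
    if len(P)>5:
        f=np.polyfit(P[:,2],P[:,1],1); s=np.pi/2+np.arctan(f[0])
        pv=geo(phi,0)[1]; foot=pv+.24*np.array([0,np.cos(s),-np.sin(s)])
        print('img: phi %.3f (lid top thickness %.1fmm) rod slope %.3f rho %.3f foot'%(phi,off*1000,s,s-.42-phi),np.round(foot[1:]*1000,1),'surface y at z80 %.1f'%(np.polyval(f,.08)*1000),len(P))
    return phi
E
python3 - <<'E'
from meas import *
meas(np.load('pics/t3.npz')['d'])
im,d=eyes.get_image('top'); meas(d); show()
E
```

```text
img: phi 0.841 (lid top thickness 13.2mm) rod slope 1.659 rho 0.397 foot [-29.8  76.4] surface y at z80 -30.4 20
img: phi 0.842 (lid top thickness 13.3mm) rod slope 1.657 rho 0.395 foot [-29.3  76.5] surface y at z80 -30.3 21
t 9.4 phi 0.845 rho 0.345 err 0.32mm F [-1.6  5.7 -9.3] T [ 1.94  1.48 -0.38] op 0.0148 foot y,z [-17.6  76.1] q [ 0.51  0.63  1.76 -1.08  1.51  0.95]
resid chest mm [ 0.  -0.2  0.2]
```

```bash
cat >> st.py <<'E'
import plan
def recal(phi,rho):
    global off
    p,M=cur(); v=Rc.T@M[:,2]; st=np.arctan2(v[2],-v[1])
    plan.S0=(phi+.42+rho)-st; globals()['S0']=plan.S0
    off=Rc.T@(p-pose(phi,rho)[0]); print('S0',plan.S0,'off',np.round(off*1000,2)); 
    json.dump([plan.S0,off.tolist()],open('cal.json','w'))
def load():
    global off
    plan.S0,o=json.load(open('cal.json')); globals()['S0']=plan.S0; off=np.array(o)
def go(fy,fz,n,a=None):
    s=None
    p0=a if a is not None else show(); A=bar(fy,fz); F0=geo(*p0)[3][1:]; F1=np.array([fy,fz])
    rows([pose(*bar(*(F0+(F1-F0)*k/n)),off=off) for k in range(1,n+1)],.05); return A
E
python3 - <<'E'
from st import *
import st
recal(.842,.388)
go(-.022,.068,6)
go(-.022,.068,6,(.842,.388)); print([np.round(geo(*bar(-.022,z))[2],4).tolist() for z in (.068,.064)])
E
```

```text
S0 0.46014968921000965 off [-0.35  2.87  0.29]
t 9.4 phi 0.842 rho 0.388 err 0.00mm F [-1.6  5.7 -9.3] T [ 1.94  1.48 -0.38] op 0.0148 foot y,z [-27.7  76.3] q [ 0.51  0.63  1.76 -1.08  1.51  0.95]
resid chest mm [ 0. -0. -0.]
[[1.2, -0.3, -1.0, 0.1, 0.6, -0.0, 0.05], [1.2, -0.2, -1.1, 0.1, 0.5, -0.0, 0.05], [1.3, -0.3, -1.0, 0.1, 0.6, -0.0, 0.05], [1.2, -0.2, -1.1, 0.1, 0.5, -0.0, 0.05], [1.3, -0.3, -1.0, 0.2, 0.6, -0.0, 0.05], [1.3, -0.3, -1.1, 0.1, 0.5, -0.0, 0.05]]
[[1.2, -0.3, -1.0, 0.1, 0.6, -0.0, 0.05], [1.2, -0.2, -1.1, 0.1, 0.5, -0.0, 0.05], [1.3, -0.3, -1.0, 0.1, 0.6, -0.0, 0.05], [1.2, -0.2, -1.1, 0.1, 0.5, -0.0, 0.05], [1.3, -0.3, -1.0, 0.2, 0.6, -0.0, 0.05], [1.3, -0.3, -1.1, 0.1, 0.5, -0.0, 0.05]]
[[-0.19, -0.0184, 0.248], [-0.19, -0.0215, 0.244]]
```

>>> play_rows(rows=[[1.2,-0.3,-1,0.1,0.6,0,0.05],[1.2,-0.2,-1.1,0.1,0.5,0,0.05],[1.3,-0.3,-1,0.1,0.6,0,0.05],[1.2,-0.2,-1.1,0.1,0.5,0,0.05],[1.3,-0.3,-1,0.2,0.6,0,0.05],[1.3,-0.3,-1.1,0.1,0.5,0,0.05],[0,0,0,0,0,0,0.05]])

```text
t: 10.1
tool_pos: [0.5734, 0.0228, 0.2408]
tool_rot: [0.173, 0.133, -0.632, 0.744]
contact_force: [-4.8, 2.7, -8.3]
opening: 0.015
```

```bash
cat > look.py <<'E'
from meas import *
load(); im,d=eyes.get_image('top'); meas(d); a=show()
for z in (.066,.065,.064,.063): rows([pose(*bar(geo(*a)[3][1],z),off=st_off()) if 0 else pose(*bar(geo(*a)[3][1],z),off=__import__('st').off)],.05)
E
python3 look.py
```

```text
img: phi 0.794 (lid top thickness 13.2mm) rod slope 1.607 rho 0.393 foot [-25.6  68.4] surface y at z80 -27.0 7
t 10.15 phi 0.793 rho 0.380 err 0.49mm F [-3.6  2.5 -7.4] T [ 1.44  1.51 -0.48] op 0.0146 foot y,z [-22.3  68.1] q [ 0.49  0.61  1.78 -1.06  1.45  0.95]
resid chest mm [ 0.  -0.3  0.4]
[[2.1, -0.5, -1.8, 0.0, 0.5, -0.0, 0.05]]
[[3.2, -0.7, -2.4, 0.1, 0.8, -0.0, 0.05]]
[[4.3, -1.0, -3.1, 0.1, 1.0, -0.0, 0.05]]
[[5.4, -1.2, -3.8, 0.2, 1.2, -0.0, 0.05]]
```

>>> play_rows(rows=[[1,-0.2,-0.7,0,0.2,0,0.05],[1,-0.2,-0.7,0,0.2,0,0.05],[0,0,0,0,0,0,0.05]])

```text
t: 10.45
tool_pos: [0.5734, 0.0216, 0.2388]
tool_rot: [0.175, 0.135, -0.631, 0.744]
contact_force: [-4.3, 1.0, -6.4]
opening: 0.0143
```

>>> play_rows(rows=[[0.8,-0.2,-0.6,0,0.2,0,0.05],[0,0,0,0,0,0,0.05]])

```text
t: 10.65
tool_pos: [0.5734, 0.0211, 0.2379]
tool_rot: [0.176, 0.136, -0.631, 0.743]
contact_force: [-5.1, 0.4, -5.4]
opening: 0.0151
```

```bash
python3 look.py
```

```text
t 10.7 phi 0.777 rho 0.385 err 0.07mm F [-5.   0.9 -5.8] T [ 1.15  1.48 -0.76] op 0.0146 foot y,z [-22.6  65.5] q [ 0.48  0.61  1.78 -1.06  1.44  0.95]
resid chest mm [ 0. -0.  0.]
[[-0.5, 0.1, 0.2, 0.0, -0.1, -0.0, 0.05]]
[[0.6, -0.2, -0.4, 0.1, 0.1, -0.0, 0.05]]
[[1.6, -0.4, -1.0, 0.1, 0.4, -0.0, 0.05]]
[[2.7, -0.6, -1.7, 0.2, 0.6, -0.0, 0.05]]
```

>>> play_rows(rows=[[0.6,-0.7,-0.4,0,0.1,0,0.05],[0,0,0,0,0,0,0.05]])

```text
t: 10.9
tool_pos: [0.5733, 0.0209, 0.2373]
tool_rot: [0.177, 0.137, -0.63, 0.744]
contact_force: [-1.9, 0.6, -4.6]
opening: 0.0146
```

>>> play_rows(rows=[[0.6,-0.3,-0.4,0,0.1,0,0.05],[0,0,0,0,0,0,0.05]])

```text
t: 11.1
tool_pos: [0.5733, 0.0205, 0.2367]
tool_rot: [0.177, 0.137, -0.63, 0.743]
contact_force: [-0.4, -0.1, -5.9]
opening: 0.0146
```

>>> play_rows(rows=[[0.6,-0.1,-0.4,0,0.1,0,0.05],[0,0,0,0,0,0,0.05]])

```text
t: 11.3
tool_pos: [0.5733, 0.0202, 0.2362]
tool_rot: [0.178, 0.138, -0.63, 0.743]
contact_force: [-0.3, 0.7, -4.3]
opening: 0.0142
```

>>> play_rows(rows=[[0.8,-0.1,-0.5,0,0.2,0,0.05],[0,0,0,0,0,0,0.05]])

```text
t: 11.5
tool_pos: [0.5733, 0.0199, 0.2358]
tool_rot: [0.179, 0.139, -0.63, 0.743]
contact_force: [-0.9, 4.0, 1.7]
opening: 0.0148
```

>>> play_rows(rows=[[0.8,-0.1,-0.5,0,0.2,0,0.05],[0,0,0,0,0,0,0.05]])

```text
t: 11.7
tool_pos: [0.5733, 0.0197, 0.2355]
tool_rot: [0.18, 0.14, -0.629, 0.743]
contact_force: [-4.7, 7.7, 4.6]
opening: 0.0143
```

```bash
python3 look.py
```

```text
t 11.75 phi 0.763 rho 0.387 err 0.03mm F [-2.9  6.2  3.6] T [ 0.14  1.24 -0.4 ] op 0.0148 foot y,z [-22.   63.3] q [ 0.48  0.61  1.78 -1.06  1.43  0.95]
resid chest mm [ 0. -0.  0.]
[[-3.0, 0.6, 1.7, -0.0, -0.7, -0.1, 0.05]]
[[-1.9, 0.4, 1.0, 0.0, -0.4, -0.1, 0.05]]
[[-0.8, 0.1, 0.4, 0.1, -0.2, -0.1, 0.05]]
[[0.3, -0.1, -0.2, 0.1, 0.0, -0.1, 0.05]]
```

Run:
```python
from st import *
import st; load()
a=show(); F0=geo(*a)[3][1:]
rows([pose(*bar(F0[0]-.0015*k,.0637),off=st.off) for k in range(1,11)],.05)
```

```text
t 11.75 phi 0.763 rho 0.387 err 0.03mm F [-2.9  6.2  3.6] T [ 0.14  1.24 -0.4 ] op 0.0148 foot y,z [-22.   63.3] q [ 0.48  0.61  1.78 -1.06  1.43  0.95]
resid chest mm [ 0. -0.  0.]
[[-0.1, -0.0, 0.5, 0.0, -0.5, -0.1, 0.05], [0.4, -0.1, 0.3, -0.0, -0.3, -0.0, 0.05], [0.3, -0.1, 0.2, -0.1, -0.4, -0.0, 0.05], [0.4, -0.0, 0.3, -0.1, -0.3, -0.0, 0.05], [0.3, -0.1, 0.3, -0.1, -0.3, -0.0, 0.05], [0.4, -0.1, 0.2, -0.0, -0.4, -0.0, 0.05], [0.4, -0.1, 0.2, -0.1, -0.3, -0.0, 0.05], [0.4, -0.1, 0.3, -0.1, -0.3, -0.0, 0.05], [0.4, -0.1, 0.2, -0.0, -0.4, -0.0, 0.05], [0.4, -0.0, 0.2, -0.1, -0.3, -0.0, 0.05]]
```

>>> play_rows(rows=[[-0.2,-0.2,0.5,0,-0.5,0,0.05],[0.3,-0.1,0.3,0,-0.4,0,0.05],[0.3,-0.1,0.3,0,-0.4,0,0.05]])

```text
t: 12.05
tool_pos: [0.5733, 0.0195, 0.2358]
tool_rot: [0.174, 0.132, -0.631, 0.745]
contact_force: [-3.4, 11.9, 2.8]
opening: 0.0148
```

>>> play_rows(rows=[[0.4,-0.1,0.25,0,-0.4,0,0.05],[0.4,-0.1,0.25,0,-0.4,0,0.05]])

```text
t: 12.25
tool_pos: [0.5733, 0.0192, 0.2359]
tool_rot: [0.17, 0.127, -0.632, 0.746]
contact_force: [-4.5, 18.0, 4.3]
opening: 0.0145
```

```bash
python3 look.py
```

```text
t 12.3 phi 0.768 rho 0.416 err 1.40mm F [-4.5 14.9  4.3] T [ 0.96  1.23 -0.52] op 0.0144 foot y,z [-29.3  64.2] q [ 0.49  0.63  1.78 -1.08  1.45  0.97]
resid chest mm [ 0.  1. -1.]
[[-1.4, 0.3, 2.5, -0.4, -0.3, -0.2, 0.05]]
[[-0.3, 0.1, 1.8, -0.4, -0.1, -0.2, 0.05]]
[[0.7, -0.2, 1.2, -0.3, 0.1, -0.2, 0.05]]
[[1.8, -0.4, 0.5, -0.3, 0.4, -0.2, 0.05]]
```

Run:
```python
from meas import *
load(); im,d=eyes.get_image('top'); Q=(cloud('top',d)-c0)@Rc
cv2.imwrite('pics/t4.png',im[255:305,280:330,::-1].repeat(12,0).repeat(12,1))
for r in (285,286,287): print(r,[(c,*[int(x) for x in np.round(Q[r,c]*1000)[1:]]) for c in range(299,316)])
print(meas(d))
```

```text
285 [(299, -18, 309), (300, -20, 310), (301, -21, 309), (302, -23, 309), (303, -25, 310), (304, -26, 308), (305, -28, 307), (306, -28, 262), (307, -25, 63), (308, -27, 61), (309, -29, 64), (310, -31, 61), (311, -33, 49), (312, -35, 51), (313, -37, 48), (314, -40, 52), (315, -42, 65)]
286 [(299, -18, 311), (300, -20, 310), (301, -21, 312), (302, -23, 309), (303, -25, 314), (304, -26, 310), (305, -28, 304), (306, -29, 301), (307, -25, 63), (308, -27, 64), (309, -29, 65), (310, -31, 51), (311, -33, 54), (312, -35, 52), (313, -53, 1227), (314, -40, 54), (315, -42, 66)]
287 [(299, -18, 309), (300, -20, 310), (301, -21, 311), (302, -23, 311), (303, -25, 311), (304, -26, 308), (305, -28, 309), (306, -28, 265), (307, -29, 232), (308, -27, 58), (309, -29, 64), (310, -31, 60), (311, -33, 50), (312, -36, 54), (313, -38, 51), (314, -40, 50), (315, -42, 67)]
0.7623898063271223
```

View pics/t4.png

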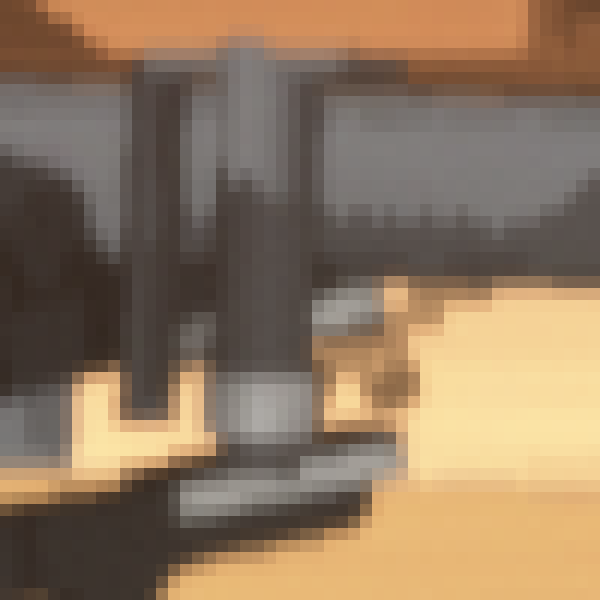

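>>> play_rows(rows=[[-0.6,0.1,0.5,0,-0.1,0,0.05],[0,0,0,0,0,0,0.05]])

```text
t: 12.55
tool_pos: [0.5733, 0.0194, 0.2361]
tool_rot: [0.169, 0.127, -0.632, 0.746]
contact_force: [-3.0, 12.5, 0.9]
opening: 0.0144
```

>>> play_rows(rows=[[-0.6,0.1,0.5,0,-0.1,0,0.05],[0,0,0,0,0,0,0.05]])

```text
t: 12.75
tool_pos: [0.5732, 0.0196, 0.2363]
tool_rot: [0.169, 0.127, -0.632, 0.746]
contact_force: [-1.6, 10.3, -3.0]
opening: 0.0147
```

```bash
cat > look2.py <<'E'
from meas import *
load(); im,d=eyes.get_image('top'); print('lid phi img %.4f'%meas(d)); Q=(cloud('top',d)-c0)@Rc
for r in (286,): print(r,[(c,*[int(x) for x in np.round(Q[r,c]*1000)[1:]]) for c in range(302,316)])
show()
E
python3 look2.py
```

```text
lid phi img 0.7646
286 [(302, -23, 309), (303, -25, 313), (304, -26, 310), (305, -28, 308), (306, -28, 263), (307, -25, 66), (308, -27, 65), (309, -29, 62), (310, -31, 52), (311, -33, 54), (312, -35, 52), (313, -38, 52), (314, -40, 52), (315, -42, 61)]
t 12.8 phi 0.771 rho 0.415 err 1.42mm F [-1.7 10.1 -2.5] T [ 1.62  1.1  -0.19] op 0.0148 foot y,z [-29.3  64.7] q [ 0.49  0.63  1.78 -1.08  1.45  0.97]
resid chest mm [-0.  1. -1.]
```

```bash
cat >> st.py <<'E'
def posfit(o0=np.array([-.4,.2,-.2])/1000):
    p,M=cur(); g=Rc.T@(p-M[:,0]*.0187-c0)-o0
    a=fsolve(lambda a:geo(*a)[2][1:]-g[1:],[.77,.38]); print('pos-only: phi %.4f rho %.4f slope %.3f foot'%(a[0],a[1],a.sum()+.42),np.round(geo(*a)[3][1:]*1000,1)); return a
E
python3 - <<'E'
from st import *
a=posfit()
for l in open('log.jsonl'):
    d=json.loads(l)
    if d['t']>7:
        M=R.from_quat(d['tool_rot']).as_matrix(); g=Rc.T@(np.array(d['tool_pos'])-M[:,0]*.0187-c0)-off
        b=fsolve(lambda a:geo(*a)[2][1:]-g[1:],[.77,.38]); print(round(d['t'],2),np.round(b,3),round(b.sum()+.42,3),np.round(geo(*b)[3][1:]*1000,1))
E
```

```text
pos-only: phi 0.7672 rho 0.3484 slope 1.536 foot [-12.9  64.1]
7.4 [ 0.853 -0.019] 1.254 [68.  89.2]
8.25 [0.855 0.198] 1.473 [17.1 78.7]
9.25 [0.845 0.351] 1.616 [-19.   76.2]
9.4 [0.846 0.351] 1.618 [-19.2  76.4]
9.4 [0.846 0.351] 1.618 [-19.2  76.4]
10.15 [0.798 0.351] 1.569 [-15.8  68.9]
10.7 [0.78  0.347] 1.548 [-13.7  66.1]
11.75 [0.766 0.348] 1.534 [-12.8  63.9]
11.75 [0.766 0.348] 1.534 [-12.8  63.9]
12.3 [0.765 0.35 ] 1.534 [-13.   63.7]
12.8 [0.767 0.348] 1.536 [-12.9  64.1]
```

>>> play_rows(rows=[[0.5,-0.1,0.25,0,-0.1,0,0.05],[0.5,-0.1,0.25,0,-0.1,0,0.05],[0,0,0,0,0,0,0.05]])

```text
t: 13.1
tool_pos: [0.5733, 0.0193, 0.2361]
tool_rot: [0.168, 0.126, -0.632, 0.746]
contact_force: [-3.0, 16.1, -2.1]
opening: 0.0145
```

```bash
echo "posfit()" >> look2.py; python3 look2.py
```

```text
lid phi img 0.7631
286 [(302, -23, 309), (303, -25, 312), (304, -26, 308), (305, -28, 307), (306, -28, 264), (307, -25, 63), (308, -27, 59), (309, -29, 64), (310, -31, 51), (311, -33, 53), (312, -35, 51), (313, -38, 51), (314, -40, 48), (315, -42, 62)]
t 13.15 phi 0.770 rho 0.418 err 1.45mm F [-3.4 17.2 -1.9] T [ 1.92  1.31 -0.31] op 0.0144 foot y,z [-29.9  64.5] q [ 0.49  0.63  1.78 -1.08  1.46  0.97]
resid chest mm [ 0.  1. -1.]
pos-only: phi 0.7662 rho 0.3510 slope 1.537 foot [-13.5  63.9]
```

>>> play_rows(rows=[[-0.2,0,0.45,0,0,0,0.05],[-0.2,0,0.45,0,0,0,0.05],[0,0,0,0,0,0,0.05]])

```text
t: 13.45
tool_pos: [0.5732, 0.0194, 0.2363]
tool_rot: [0.168, 0.126, -0.632, 0.746]
contact_force: [-1.2, 16.2, -5.5]
opening: 0.0144
```

>>> play_rows(rows=[[-0.2,0,0.45,0,0,0,0.05],[0,0,0,0,0,0,0.05]])

```text
t: 13.65
tool_pos: [0.5732, 0.0187, 0.2368]
tool_rot: [0.168, 0.126, -0.632, 0.746]
contact_force: [2.5, 3.5, -7.7]
opening: 0.0144
```

>>> play_rows(rows=[[-0.2,0,0.45,0,0,0,0.05],[0,0,0,0,0,0,0.05]])

```text
t: 13.85
tool_pos: [0.5731, 0.018, 0.2373]
tool_rot: [0.167, 0.126, -0.632, 0.746]
contact_force: [2.6, 5.5, -8.6]
opening: 0.0145
```

```bash
python3 look2.py
```

```text
img: phi 0.770 (lid top thickness 13.1mm) rod slope 1.620 rho 0.430 foot [-32.7  64.7] surface y at z80 -32.7 7
lid phi img 0.7700
286 [(302, -23, 314), (303, -25, 311), (304, -26, 308), (305, -28, 305), (306, -28, 264), (307, -30, 253), (308, -31, 228), (309, -31, 132), (310, -32, 102), (311, -33, 50), (312, -35, 47), (313, -38, 51), (314, -40, 48), (315, -42, 63)]
t 13.9 phi 0.769 rho 0.420 err 0.20mm F [ 3.   5.9 -9. ] T [1.89 1.31 0.48] op 0.0146 foot y,z [-30.2  64.5] q [ 0.49  0.62  1.78 -1.08  1.46  0.97]
resid chest mm [-0.1 -0.1  0.1]
pos-only: phi 0.7731 rho 0.3847 slope 1.578 foot [-22.1  64.9]
```

Run:
```python
from st import *
import st; load()
p0=posfit(); a=show(); F0=geo(*a)[3][1:]
rows([pose(*bar(F0[0]+(-.0355-F0[0])*k/5,F0[1]+(.0637-F0[1])*k/5),off=st.off) for k in range(1,6)],.05)
rows([pose(*bar(-.0355,z),off=st.off) for z in (.062,.060,.058,.056,.054,.052,.051)],.05,pose(*bar(-.0355,.0637),off=st.off))
```

```text
pos-only: phi 0.7731 rho 0.3847 slope 1.578 foot [-22.1  64.9]
t 13.9 phi 0.769 rho 0.420 err 0.20mm F [ 3.   5.9 -9. ] T [1.89 1.31 0.48] op 0.0146 foot y,z [-30.2  64.5] q [ 0.49  0.62  1.78 -1.08  1.46  0.97]
resid chest mm [-0.1 -0.1  0.1]
[[0.4, -0.0, -0.1, -0.3, -0.2, -0.2, 0.05], [0.4, -0.1, 0.1, -0.0, -0.2, 0.0, 0.05], [0.4, -0.1, 0.0, -0.1, -0.2, 0.0, 0.05], [0.5, -0.1, 0.1, -0.0, -0.2, 0.0, 0.05], [0.4, -0.1, 0.0, -0.0, -0.2, 0.0, 0.05]]
[[1.7, -0.4, -1.2, 0.1, 0.4, 0.0, 0.05], [2.0, -0.4, -1.3, 0.1, 0.4, -0.0, 0.05], [2.0, -0.4, -1.4, 0.1, 0.4, -0.0, 0.05], [2.0, -0.4, -1.3, 0.1, 0.5, -0.0, 0.05], [2.0, -0.5, -1.4, 0.0, 0.4, -0.0, 0.05], [2.0, -0.4, -1.3, 0.1, 0.4, -0.0, 0.05], [1.0, -0.2, -0.7, 0.1, 0.2, -0.0, 0.05]]
```

>>> play_rows(rows=[[0.4,-0.1,0,0,-0.2,0,0.05],[0.4,-0.1,0,0,-0.2,0,0.05],[0,0,0,0,0,0,0.05]])

```text
t: 14.2
tool_pos: [0.5731, 0.0171, 0.2369]
tool_rot: [0.165, 0.123, -0.633, 0.747]
contact_force: [3.2, 5.0, -9.4]
opening: 0.0146
```

>>> play_rows(rows=[[0.4,-0.1,0,0,-0.2,0,0.05],[0.5,-0.1,0.1,0,-0.2,0,0.05],[0,0,0,0,0,0,0.05]])

```text
t: 14.5
tool_pos: [0.573, 0.0162, 0.2366]
tool_rot: [0.163, 0.121, -0.633, 0.747]
contact_force: [2.4, 4.6, -8.0]
opening: 0.0153
```

```bash
python3 look2.py
```

```text
img: phi 0.764 (lid top thickness 13.1mm) rod slope 1.624 rho 0.440 foot [-34.8  63.8] surface y at z80 -36.2 10
lid phi img 0.7642
286 [(302, -23, 312), (303, -25, 309), (304, -26, 309), (305, -28, 306), (306, -28, 270), (307, -30, 265), (308, -31, 250), (309, -33, 227), (310, -33, 148), (311, -35, 121), (312, -36, 90), (313, -38, 50), (314, -40, 51), (315, -42, 63)]
t 14.55 phi 0.764 rho 0.439 err 0.13mm F [ 2.6  5.7 -8.9] T [1.81 1.2  0.44] op 0.0146 foot y,z [-34.5  63.7] q [ 0.49  0.63  1.78 -1.09  1.46  0.98]
resid chest mm [-0.1 -0.1  0.1]
pos-only: phi 0.7674 rho 0.4025 slope 1.590 foot [-25.9  64. ]
```

>>> play_rows(rows=[[0.5,-0.1,0.1,0,-0.2,0,0.05],[0.8,-0.2,-0.5,0,0.2,0,0.05],[0,0,0,0,0,0,0.05]])

```text
t: 14.85
tool_pos: [0.573, 0.0151, 0.2357]
tool_rot: [0.163, 0.121, -0.633, 0.747]
contact_force: [3.6, 5.5, -8.7]
opening: 0.015
```

>>> play_rows(rows=[[0.8,-0.2,-0.5,0,0.2,0,0.05],[0.8,-0.2,-0.5,0,0.2,0,0.05],[0,0,0,0,0,0,0.05]])

```text
t: 15.15
tool_pos: [0.573, 0.0141, 0.2341]
tool_rot: [0.165, 0.123, -0.633, 0.747]
contact_force: [3.0, 4.6, -9.5]
opening: 0.0145
```

```bash
python3 look2.py
```

```text
img: phi 0.749 (lid top thickness 13.2mm) rod slope 1.623 rho 0.454 foot [-36.9  61.4] surface y at z80 -38.0 8
lid phi img 0.7494
286 [(302, -23, 308), (303, -24, 307), (304, -26, 311), (305, -28, 305), (306, -29, 308), (307, -31, 306), (308, -32, 266), (309, -33, 253), (310, -35, 229), (311, -35, 143), (312, -36, 119), (313, -38, 89), (314, -40, 44), (315, -42, 62)]
t 15.2 phi 0.748 rho 0.447 err 0.33mm F [ 2.6  4.4 -8.6] T [1.83 1.2  0.5 ] op 0.0148 foot y,z [-35.2  61.2] q [ 0.48  0.63  1.79 -1.09  1.45  0.98]
resid chest mm [-0.1 -0.2  0.2]
pos-only: phi 0.7530 rho 0.4142 slope 1.587 foot [-27.6  61.7]
```

>>> play_rows(rows=[[1,-0.2,-0.7,0,0.2,0,0.05],[1,-0.2,-0.7,0,0.2,0,0.05],[0,0,0,0,0,0,0.05]])

```text
t: 15.5
tool_pos: [0.5729, 0.0127, 0.232]
tool_rot: [0.167, 0.126, -0.632, 0.746]
contact_force: [3.7, 6.6, -9.2]
opening: 0.0147
```

>>> play_rows(rows=[[1,-0.2,-0.7,0,0.2,0,0.05],[1,-0.2,-0.7,0,0.2,0,0.05],[0,0,0,0,0,0,0.05]])

```text
t: 15.8
tool_pos: [0.5728, 0.0114, 0.23]
tool_rot: [0.169, 0.129, -0.631, 0.746]
contact_force: [3.5, 5.4, -9.2]
opening: 0.0144
```

```bash
python3 look2.py
```

```text
img: phi 0.727 (lid top thickness 13.0mm) rod slope 1.605 rho 0.458 foot [-36.   57.4] surface y at z80 -38.0 6
lid phi img 0.7267
286 [(302, -23, 302), (303, -24, 304), (304, -26, 304), (305, -28, 305), (306, -29, 306), (307, -31, 304), (308, -33, 304), (309, -34, 298), (310, -35, 259), (311, -37, 240), (312, -37, 130), (313, -38, 91), (314, -40, 53), (315, -42, 64)]
t 15.85 phi 0.726 rho 0.456 err 0.29mm F [ 2.5  5.  -9. ] T [1.82 1.19 0.39] op 0.0145 foot y,z [-35.6  57.3] q [ 0.47  0.63  1.79 -1.08  1.44  0.98]
resid chest mm [-0.1 -0.2  0.2]
pos-only: phi 0.7299 rho 0.4223 slope 1.572 foot [-27.7  57.8]
```

>>> play_rows(rows=[[1,-0.2,-0.7,0,0.2,0,0.05],[1,-0.2,-0.7,0,0.2,0,0.05],[1,-0.2,-0.7,0,0.2,0,0.05],[0,0,0,0,0,0,0.05]])

```text
t: 16.25
tool_pos: [0.5727, 0.0094, 0.2269]
tool_rot: [0.173, 0.132, -0.631, 0.745]
contact_force: [2.9, 4.6, -7.5]
opening: 0.0146
```

>>> play_rows(rows=[[1,-0.2,-0.7,0,0.2,0,0.05],[1,-0.2,-0.7,0,0.2,0,0.05],[0,0,0,0,0,0,0.05]])

```text
t: 16.55
tool_pos: [0.5727, 0.0082, 0.2248]
tool_rot: [0.175, 0.135, -0.63, 0.744]
contact_force: [2.3, 4.8, -8.0]
opening: 0.0152
```

```bash
python3 look2.py
```

```text
lid phi img 0.6974
286 [(302, -15, 63), (303, -24, 292), (304, -26, 295), (305, -28, 301), (306, -29, 300), (307, -31, 298), (308, -33, 301), (309, -34, 299), (310, -36, 302), (311, -38, 296), (312, -39, 292), (313, -40, 236), (314, -40, 51), (315, -42, 66)]
t 16.6 phi 0.697 rho 0.468 err 0.24mm F [ 2.5  5.9 -8. ] T [1.72 1.1  0.35] op 0.0147 foot y,z [-36.   52.3] q [ 0.47  0.63  1.8  -1.08  1.42  0.98]
resid chest mm [-0.  -0.2  0.2]
pos-only: phi 0.7010 rho 0.4325 slope 1.554 foot [-27.8  53. ]
```

Bottom expected about 1–2 mm lower; creep down.

>>> play_rows(rows=[[0.8,-0.2,-0.6,0,0.2,0,0.05],[0,0,0,0,0,0,0.05]])

```text
t: 16.8
tool_pos: [0.5727, 0.0077, 0.224]
tool_rot: [0.176, 0.136, -0.63, 0.744]
contact_force: [2.3, 5.3, -7.9]
opening: 0.0146
```

>>> play_rows(rows=[[0.8,-0.2,-0.6,0,0.2,0,0.05],[0,0,0,0,0,0,0.05]])

```text
t: 17.0
tool_pos: [0.5727, 0.0073, 0.2232]
tool_rot: [0.177, 0.137, -0.629, 0.744]
contact_force: [2.1, 6.1, -7.3]
opening: 0.015
```

>>> play_rows(rows=[[0.6,-0.1,-0.4,0,0.1,0,0.05],[0,0,0,0,0,0,0.05]])

```text
t: 17.2
tool_pos: [0.5727, 0.0071, 0.223]
tool_rot: [0.178, 0.138, -0.629, 0.744]
contact_force: [1.4, 7.6, -5.5]
opening: 0.0146
```

>>> play_rows(rows=[[0.4,-0.1,-0.6,0,0.1,0,0.05],[0,0,0,0,0,0,0.05]])

```text
t: 17.4
tool_pos: [0.5727, 0.0071, 0.2228]
tool_rot: [0.178, 0.138, -0.629, 0.744]
contact_force: [0.4, 8.6, -2.2]
opening: 0.0145
```

>>> play_rows(rows=[[0.2,0,-0.6,0,0.1,0,0.05],[0,0,0,0,0,0,0.05]])

```text
t: 17.6
tool_pos: [0.5727, 0.007, 0.2227]
tool_rot: [0.178, 0.138, -0.629, 0.744]
contact_force: [-0.4, 9.0, 2.1]
opening: 0.0144
```

```bash
python3 look2.py
```

```text
lid phi img 0.6870
286 [(302, -15, 58), (303, -17, 63), (304, -26, 292), (305, -27, 296), (306, -29, 299), (307, -31, 299), (308, -33, 297), (309, -34, 299), (310, -36, 299), (311, -37, 293), (312, -39, 297), (313, -41, 295), (314, -42, 213), (315, -42, 66)]
t 17.65 phi 0.686 rho 0.470 err 0.30mm F [-0.4  7.8  0.7] T [0.67 1.2  0.02] op 0.0146 foot y,z [-35.4  50.3] q [ 0.46  0.62  1.8  -1.08  1.41  0.98]
resid chest mm [ 0.  -0.2  0.2]
pos-only: phi 0.6895 rho 0.4354 slope 1.545 foot [-27.4  51. ]
```

>>> play_rows(rows=[[-0.4,0,-0.2,0,0,0,0.05],[-0.3,0,-0.2,0,0,0,0.05],[0,0,0,0,0,0,0.05]])

```text
t: 17.95
tool_pos: [0.5726, 0.0071, 0.2228]
tool_rot: [0.178, 0.138, -0.629, 0.744]
contact_force: [2.5, 4.6, 1.4]
opening: 0.0143
```

```bash
python3 look2.py
```

```text
lid phi img 0.6872
286 [(302, -15, 66), (303, -17, 65), (304, -26, 294), (305, -28, 297), (306, -29, 297), (307, -31, 297), (308, -33, 298), (309, -34, 298), (310, -36, 296), (311, -38, 296), (312, -39, 295), (313, -41, 292), (314, -40, 52), (315, -42, 65)]
t 18.0 phi 0.686 rho 0.470 err 0.24mm F [3.1 4.8 1.5] T [0.34 0.94 0.44] op 0.0145 foot y,z [-35.5  50.4] q [ 0.46  0.63  1.8  -1.08  1.41  0.98]
resid chest mm [-0.1 -0.2  0.2]
pos-only: phi 0.6898 rho 0.4344 slope 1.544 foot [-27.2  51.1]
```

>>> play_rows(rows=[[0,0,0,0,0,0,0.25],[0,0,0,0,0,0,0.4],[0,0,0,0,0,0,0.45],[0,0,0,0,0,0,0.45]])

```text
t: 18.4
tool_pos: [0.5715, 0.0064, 0.2222]
tool_rot: [0.178, 0.138, -0.63, 0.743]
contact_force: [0.7, -0.4, -0.5]
opening: 0.0385
```

```bash
python3 look2.py
```

```text
lid phi img 0.6886
286 [(302, -15, 64), (303, -17, 65), (304, -26, 291), (305, -27, 295), (306, -53, 1227), (307, -31, 299), (308, -33, 297), (309, -34, 300), (310, -36, 297), (311, -38, 299), (312, -39, 295), (313, -41, 291), (314, -40, 53), (315, -42, 63)]
t 18.45 phi 0.682 rho 0.475 err 1.15mm F [-1.   0.   0.2] T [0.37 0.11 0.  ] op 0.0381 foot y,z [-36.2  49.7] q [ 0.46  0.63  1.8  -1.08  1.41  0.98]
resid chest mm [-1.1 -0.2  0.2]
pos-only: phi 0.6861 rho 0.4401 slope 1.546 foot [-28.3  50.4]
```

Lid stands at 0.689 by itself. Retreat.

>>> play_rows(rows=[[-10,0,0,0,0,0,0.45],[-15,0,0,0,0,0,0.45],[-20,0,0,0,0,0,0.45],[-25,-5,5,0,0,0,0.45],[-25,-10,10,0,0,0,0.45],[-25,-15,15,0,0,0,0.45],[-20,-20,15,0,0,0,0.45],[-10,-20,10,0,0,0,0.45],[0,0,0,0,0,0,0.45]])

```text
t: 19.35
tool_pos: [0.4751, 0.1077, 0.3318]
tool_rot: [0.179, 0.138, -0.629, 0.744]
contact_force: [1.1, 0.2, 0.9]
opening: 0.0385
```

Run:
```python
from meas import *
s=ctrl.read_state(); print(s['t'],np.round(s['tool_pos'],3),np.round(s['contact_force'],1))
im,d=eyes.get_image('top'); print('lid',meas(d)); C=cloud('top',d)
cv2.imwrite('pics/t5.png',im[150:350,140:460,::-1].repeat(2,0).repeat(2,1))
for l in ('vase','mallet','glue'):
    for o in models.outline_of('top',l)[:1]: print(l,o['conf'],np.round(o['centre']),np.round(np.median(C[o['pixels']&(d>0)],0),3))
```

```text
19.35 [0.475 0.108 0.332] [1.1 0.2 0.9]
lid 0.688368820260361
vase 0.92 [432. 238.] [ 0.666 -0.23   0.092]
mallet 0.73 [173. 275.] [0.592 0.299 0.079]
glue 0.67 [193. 198.] [0.756 0.26  0.1  ]
```

View pics/t5.png

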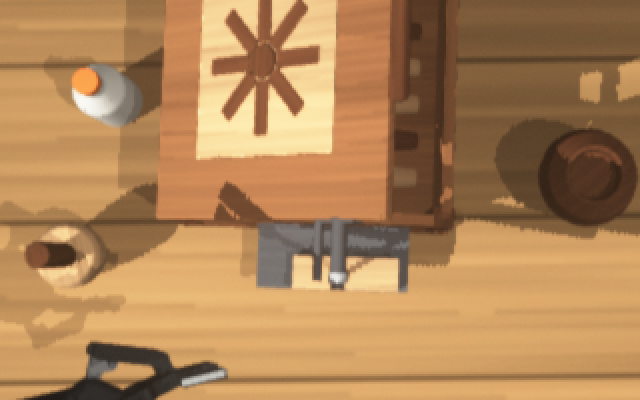

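The picture shows the lid propped, with the pivot above mid-bar at about (337, 278). The gripper is clear at lower left, and the vase, mallet and glue bottle are where they were.

```bash
python3 -c "
from h import *
print(ticket.close_job())"
```

```text
the job is handed in; nothing more can be done
None
```

The chest lid is propped open on the rod, the gripper is clear of everything, and the job is handed in. It took about 19 s of the 72 s allowed.

- **What I did:** I gripped the rod by its wooden grip and lifted the lid to 0.86 rad. I swung the foot down onto the bar at chest y of about -22 mm and slid it towards the hole, then lowered it to the bottom. The lid's weight went onto the rod before I let go.
- **Checks after letting go:** The camera puts the lid at 0.688 rad, against about 0.69 expected, and that did not change once the arm backed off. The foot dropped about 13 mm below where it first touched the bar, at y of about -36 mm, which matches the hole seen in the picture. By the numbers the rod is almost upright. The vase, mallet and glue bottle are within about 1 mm of where they started.
- **What went less well:**
  - **Rod turned in the grip:** The rod turned about 0.04 rad in the grip during the swing, so I corrected for it from the camera.
  - **Foot stuck on the bar:** The foot first stuck, with a side force of up to about 18 N at the wrist. I took weight off it until it slid. The last few mm to the hole were done with almost no pressure on the bar.
  - **Not seen directly:** The foot in the hole is hidden from the camera, so that part rests on the lid angle, the measured drop and the change in force.

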